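# Put the mixed-up notebooks back in their own holders

### The job

Each of the three black notebooks stands in the wrong wooden holder: move them round so that each stands in the rectangular holder of its own length, seated on the slot floor with its ends flush with the holder's. Use the round spare holder on the way and leave it empty, keep the notebooks upright all the time, and do not disturb the stapler, the mouse or the hole punch.

Things in the scene. Friction and masses are not known exactly. Their poses are not given: they have to be found in the camera images.
- notebook_long: The long one of three black hardcover notebooks, standing on edge: 160 mm long (its x), 18 mm thick (y), 116 mm high (z, up). Rigid block under 0.4 kg; origin at the centre of its underside. Spine at -x; either way round will do. Grasp it from above across its thickness, at the top edge, which stands clear of the holder. Starts in the holder of another.
- notebook_medium: The medium one of three black hardcover notebooks, standing on edge: 125 mm long (its x), 18 mm thick (y), 100 mm high (z, up). Rigid block under 0.4 kg; origin at the centre of its underside. Spine at -x; either way round will do. Grasp it from above across its thickness, at the top edge, which stands clear of the holder. Starts in the holder of another.
- notebook_short: The short one of three black hardcover notebooks, standing on edge: 90 mm long (its x), 18 mm thick (y), 84 mm high (z, up). Rigid block under 0.4 kg; origin at the centre of its underside. Spine at -x; either way round will do. Grasp it from above across its thickness, at the top edge, which stands clear of the holder. Starts in the holder of another.
- holder_long: The long one of three rectangular light-wood holders, fixed to the desk: 160 mm long (its x), 64 mm wide, 43 mm high; origin at the centre of its underside, z up. A slot runs all along x, open at both ends: floor 8 mm above the origin, 25 mm wide up to 36 mm, then lips flare to about 34 mm at the top. The place of the long notebook.
- holder_medium: The medium one of three rectangular light-wood holders, fixed to the desk: 125 mm long (its x), 64 mm wide, 43 mm high; origin at the centre of its underside, z up. A slot runs all along x, open at both ends: floor 8 mm above the origin, 25 mm wide up to 36 mm, then lips flare to about 34 mm at the top. The place of the medium notebook.
- holder_short: The short one of three rectangular light-wood holders, fixed to the desk: 90 mm long (its x), 64 mm wide, 43 mm high; origin at the centre of its underside, z up. A slot runs all along x, open at both ends: floor 8 mm above the origin, 25 mm wide up to 36 mm, then lips flare to about 34 mm at the top. The place of the short notebook.
- holder_round: The spare holder, fixed to the desk, empty at the start: a light-wood disc of 116 mm diameter, 8 mm thick, with the same slot between cheeks 90 mm long along its x (slot floor 8 mm above the origin, 25 mm wide, flared lips, 43 mm high). Origin at the centre of its underside. Any of the notebooks stands in it.
- stapler: Dark stapler, 34 x 145 x 47 mm (its y is long), a bystander; origin at the centre of its underside.
- mouse: Dark grey computer mouse, 104 x 58 x 38 mm (its x is long), a bystander; origin at the centre of its underside.
- hole_punch: Dark two-hole punch, 72 x 116 x 54 mm (its y is long), a bystander; origin at the centre of its underside.
Not all that is in view belongs to the job. Leave any red look-alike of the notebook_short alone. What is shaped like the holder_round but yellow is not meant.

How it is judged:
By the outcome, as a careful person would: the job done as asked, in the order asked, and still so for the second after the job is handed in, with the robot touching nothing.
It also fails if it takes over 125 s, if anything falls off the work surface, if the arm or the gripper's body presses on something with over 40 N, if the wrist force passes 120 N, or if a joint passes its speed limit or range.

### The arm

A 6-joint arm with a two-finger parallel gripper is mounted at the origin on a cart in front of the work surface, level with it; the furniture and walls round the work are solid. World frame = base frame: x ahead of the robot, y to its left, z up, the work surface at z = 0. Lengths are in m, angles in rad, forces in N, time in s.
With the tool pointing down it reaches from about 0.25 to 0.775 m from the base axis. Payload 4 kg.
Tool frame: the origin (TCP) lies at the very end of the fingers, on their centre line; the grasp point (between the pads) lies 19 mm behind it; z points along the fingers, y is the line along which they close (so a half turn about z gives the same grasp; the last joint's range is limited). The gripper opens to 94 mm and grips with 3 to 60 N. Pads are 16 mm wide; open, the fingers measure 119 mm over their backs; the gripper's body (75 mm by 177 mm) begins 78 mm behind the grasp point.
Start: joints at [-1.323, 0.087, 1.371, -0, 1.684, -0.103], TCP at [0.189, -0.517, 0.206] pointing down, gripper open.
Joint ranges: [-3.1, 3.1], [-0.76, 2.03], [0.27, 2.55], [-1.08, 4.22], [0.17, 2.65], [-2.57, 2.57]. Speed limits (rad/s): [2.79, 2.79, 3.14, 3.14, 3.14, 3.14].

### API

Orientations are given as a 3x3 rotation matrix whose columns are the frame's x, y, z axes.
In Python, from workcell import ctrl, viewer, ticket gives the robot as it stands. The module is installed in compiled form; this text tells all that it offers.
- The arm moves only by the tool jog_arm, never from a script. Its argument "increments" is a list of rows, each an object with "travel": the shift along the tool's x, y, z in cm, a list of three; "turn": the turn, a rotation vector about the tool's x, y, z in degrees, a list of three. A call has 1 to 12 rows; each row shifts and turns the commanded pose from where the row before left it, along the tool's axes as they then stand; what a row does not reach is not made up. A row lasts 1/12 s, in which the tool goes at most 41.7 mm and 7.16 degrees, less where a joint would pass 70% of its speed; a pose out of reach is approached as far as the arm can. A call is refused whole if a number of a shift passes 4.17 or a number of a turn 7.16, either way. A call with a gripper value outside its range is refused whole. "fingers" is the finger opening in cm, from 0 to 9.4, set as the call begins (left out, the last holds). The fingers move at their own pace and stop on an object; the grip force is fixed at half the most. Time passes only in rows, so rows that do not move let the fingers close. It gives the time, the measured TCP pose, the force, the opening and the grip force at its end, in the units of the state.
- ctrl.get_state(): the state, without advancing time (a new reading comes with each control period).
- viewer.grab_frame(name): name is "scene" or "top" or "wrist"; returns the picture (420x560x3 uint8, red, green, blue); there is no depth.
- viewer.calibration(name): a dict with "fx", "fy", "cx", "cy" (pixels), "k1" (the pictures are not rectified: a ray, as slopes to the right and down, at radius r is drawn at 1 + k1 r^2 times it, then the intrinsics apply), "extrinsics" (4x4, takes a point from camera to world coordinates); the wrist camera has in their place "T_tool_cam" (4x4, takes a point from camera to tool coordinates, whose origin is the TCP and whose axes are the flange's). Camera axes: x right, y up, looking along -z (the intrinsics and any distortion apply to the point x, -y, -z); pixel columns grow to the right and rows downward; lengths in m; the calibration is good to about 2 mm. A picture is of the moment at which its call begins: read the wrist's pose just before it. calibration takes no time and is no camera call.
- ticket.job_done(): hands the job in; it is judged then, once.
The state is a dict: "time_s": time; "joint_pos": joint angles; "dq": joint speeds; "joint_torque": joint torques, N m; "eef_pos": TCP position; "ee_rot": TCP orientation; "wrist_force": force on the tool from outside, world axes, zero at the start; "ft_torque": the same for the moment, N m; "opening": finger opening in m; "gripper_force": force on a finger pad.
Only numpy, scipy, OpenCV 4.12 (cv2) and the standard library are available. Lean on these libraries where they do the work, as an engineer would, in place of code of your own. Each camera call takes 0.05 s, during which the arm holds its last target. There are 200 camera calls.

## Working session

There is one attempt and no reset: what is moved stays moved. The work goes in short steps, Python scripts to look and compute and a tool call to move; the robot and the scene stay as the last step left them, time stands still between calls to the robot, and variables do not carry over. Pictures are saved under pics/ and viewed, at most 14 in all, crops included, and the job is handed in when it is done.

Besides the shell and the picture viewer there is one more tool, called after "Emit:" by a JSON object that holds its "api" and its "payload". jog_arm: Moves the arm, as the interface text tells. Its arguments: {"type":"object","properties":{"increments":{"type":"array"},"fingers":{"type":"number"}},"required":["increments"]}

```bash
mkdir -p pics
python3 - <<'E'
from workcell import ctrl, viewer
import cv2
s=ctrl.get_state(); print(s)
for n in("scene","top"):
    f=viewer.grab_frame(n); cv2.imwrite(f"pics/{n}0.png",f[:,:,::-1]); print(n,viewer.calibration(n))
print(viewer.calibration("wrist"))
E
```

```text
{'time_s': 0.0, 'joint_pos': array([-1.32310245e+00,  8.79459109e-02,  1.37220250e+00, -4.65687661e-05,
        1.68359704e+00, -1.03099956e-01]), 'dq': array([-0.00021038,  0.00128346, -0.00103594,  0.00076048,  0.00086779,
        0.00170751]), 'joint_torque': array([ 9.25426830e-04, -3.40178204e+01, -3.02423823e+01,  7.19183427e-02,
        3.28394689e-02, -1.83514771e-04]), 'eef_pos': array([ 0.18885271, -0.51599219,  0.2043354 ]), 'ee_rot': array([[ 9.39102046e-01,  3.43637918e-01, -5.72658769e-04],
       [ 3.43638350e-01, -9.39099769e-01,  2.07574731e-03],
       [ 1.75521767e-04, -2.14612606e-03, -9.99997682e-01]]), 'wrist_force': array([-0.55554154, -0.09980086,  0.65078891]), 'ft_torque': array([0.03535175, 0.02427951, 0.01714803]), 'gripper_force': 0.0, 'opening': 0.09406342601277279}
scene {'fx': 478.8253675766299, 'fy': 478.8253675766299, 'cx': 272.8046100669619, 'cy': 209.72570966699647, 'k1': -0.1661044587250505, 'extrinsics': array([[-0.49328389,  0.43446894, -0.75359654, -0.39152679],
       [-0.86985207, -0.25167873,  0.42428197,  0.51946448],
       [-0.00532689,  
[... 379 characters left out ...]
1.29400233e-02,
        -3.03359878e-02],
       [-1.25286774e-02,  1.95407543e-01,  9.80642098e-01,
         1.34270056e+00],
       [ 0.00000000e+00,  0.00000000e+00,  0.00000000e+00,
         1.00000000e+00]])}
{'fx': 369.3481828028189, 'fy': 369.3481828028189, 'cx': 277.26326302186544, 'cy': 207.23078603682487, 'k1': -0.09691998305682153, 'T_tool_cam': array([[-6.26192850e-05,  9.66831697e-01,  2.55414302e-01,
         7.32675424e-02],
       [ 9.99999775e-01,  2.31214584e-04, -6.30059930e-04,
         5.21304850e-05],
       [-6.68217423e-04,  2.55414206e-01, -9.66831494e-01,
        -1.79640972e-01],
       [ 0.00000000e+00,  0.00000000e+00,  0.00000000e+00,
         1.00000000e+00]])}
```

View pics/top0.png

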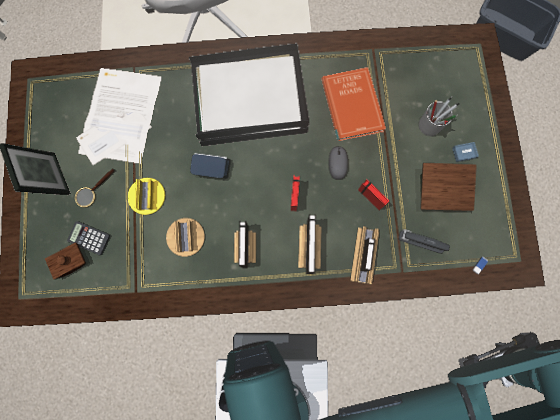

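View pics/scene0.png

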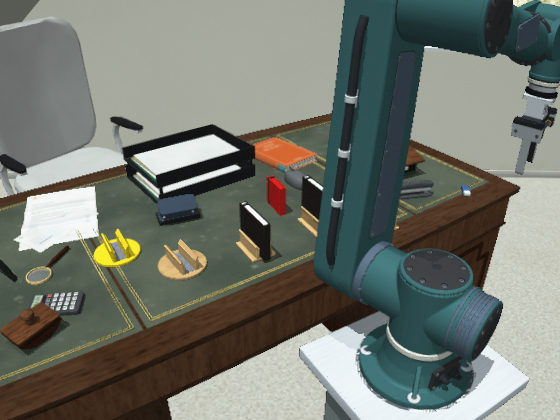

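The top view shows the round holder at (185,237), three holders with black notebooks at (245,245), (311,245) and (367,255), red decoys at (295,193) and (374,193), the mouse at (339,163), the stapler at (425,241) and the punch at (210,166). I'll zoom in on it.

```bash
python3 - <<'E'
import cv2
f=cv2.imread("pics/top0.png")[205:295,155:400]
cv2.imwrite("pics/c0.png",cv2.resize(f,None,fx=3.2,fy=3.2,interpolation=cv2.INTER_CUBIC))
E
cat > h.py <<'E'
import numpy as np, cv2
from workcell import ctrl, viewer
def campose(n,s=None):
    c=viewer.calibration(n)
    if n!="wrist": return c,c["extrinsics"]
    T=np.eye(4);T[:3,:3]=s["ee_rot"];T[:3,3]=s["eef_pos"]
    return c,T@c["T_tool_cam"]
def ray(px,c,z,T):
    """pixels (N,2) -> world points on plane z"""
    K=np.array([[c["fx"],0,c["cx"]],[0,c["fy"],c["cy"]],[0,0,1]])
    u=cv2.undistortPoints(np.array(px,float).reshape(-1,1,2),K,np.array([c["k1"],0,0,0.])).reshape(-1,2)
    d=np.c_[u[:,0],-u[:,1],-np.ones(len(u))]@T[:3,:3].T
    o=T[:3,3]; return o+d*((z-o[2])/d[:,2])[:,None]
def proj(P,c,T):
    q=(np.array(P,float).reshape(-1,3)-T[:3,3])@T[:3,:3]
    a=np.c_[q[:,0],-q[:,1]]/-q[:,2:]; a*=1+c["k1"]*(a**2).sum(1)[:,None]
    return a*[c["fx"],c["fy"]]+[c["cx"],c["cy"]]
E
```

```text
(no output)
```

View pics/c0.png

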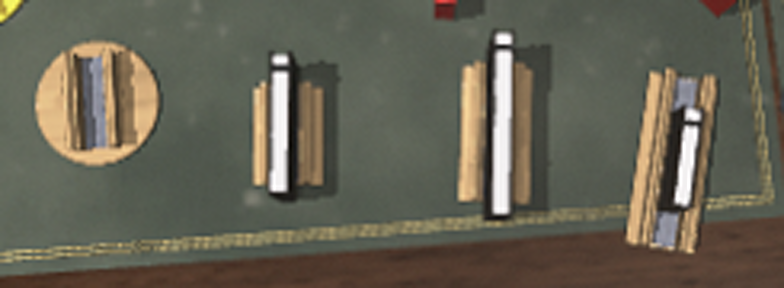

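The long holder is on the right with the short book, the medium holder in the middle with the long book, and the short holder on the left with the medium book. Next come rough positions, and then closer wrist views.

Run:
```python
from h import *
c,T=campose("top")
def P(lst,z):
    return ray([(155+a/3.2,205+b/3.2) for a,b in lst],c,z,T).round(3).tolist()
# z 43 holder corners of cheeks; tops
print("round disc z8",P([(97,103)],.008), "slot ends z8",P([(95,52),(95,150)],.008))
print("short hold cheeks TL,BL,BR,TR",P([(254,84),(254,186),(322,186),(322,84)],.043))
print("med book top ends",P([(281,54),(280,193)],.108))
print("med hold",P([(464,64),(460,200),(528,203),(530,66)],.043))
print("long book top",P([(503,33),(497,214)],.124))
print("long hold",P([(651,70),(628,243),(692,250),(716,74)],.043))
print("short book top",P([(693,108),(684,208)],.092))
```

```text
round disc z8 [[0.504, 0.258, 0.008]] slot ends z8 [[0.552, 0.262, 0.008], [0.46, 0.258, 0.008]]
short hold cheeks TL,BL,BR,TR [[0.517, 0.108, 0.043], [0.425, 0.106, 0.043], [0.425, 0.045, 0.043], [0.517, 0.046, 0.043]]
med book top ends [[0.534, 0.078, 0.108], [0.415, 0.077, 0.108]]
med hold [[0.536, -0.083, 0.043], [0.413, -0.079, 0.043], [0.41, -0.139, 0.043], [0.534, -0.143, 0.043]]
long book top [[0.55, -0.113, 0.124], [0.397, -0.106, 0.124]]
long hold [[0.53, -0.253, 0.043], [0.375, -0.228, 0.043], [0.369, -0.285, 0.043], [0.527, -0.312, 0.043]]
short book top [[0.49, -0.28, 0.092], [0.403, -0.269, 0.092]]
```

```bash
cat >> h.py <<'E'
def down(deg):
    a=np.radians(deg); return np.array([[np.cos(a),np.sin(a),0],[np.sin(a),-np.cos(a),0],[0,0,-1.]])
def plan(p,deg):
    """turn (deg, tool frame) first, then travel (cm) in the turned frame"""
    s=ctrl.get_state(); R=down(deg)
    t=np.degrees(cv2.Rodrigues(s["ee_rot"].T@R)[0].ravel())
    print("turn",t.round(2),"travel",(R.T@(np.array(p)-s["eef_pos"])*100).round(2),"t",round(s["time_s"],2))
def snap(n,name):
    s=ctrl.get_state(); f=viewer.grab_frame(n)[:,:,::-1].copy(); cv2.imwrite(f"pics/{name}.png",f)
    np.savez(f"pics/{name}.npz",ee_rot=s["ee_rot"],eef_pos=s["eef_pos"]); return s,f
E
python3 -c "
from h import *
plan([.41,-.27,.25],-9)"
```

```text
turn [-1.10e-01  2.00e-02  2.91e+01] travel [ 17.99 -27.76  -4.56] t 0.1
```

Emit:
{"api": "jog_arm", "payload": {"increments": [{"travel": [0,0,-0.9],"turn": [0,0,5.82]},{"travel": [0,0,-0.9],"turn": [0,0,5.82]},{"travel": [0,0,-0.9],"turn": [0,0,5.82]},{"travel": [0,0,-0.9],"turn": [0,0,5.82]},{"travel": [0,0,-0.9],"turn": [0,0,5.82]},{"travel": [2.6,-3.9,0]},{"travel": [2.6,-3.9,0]},{"travel": [2.6,-3.9,0]},{"travel": [2.6,-3.9,0]},{"travel": [2.6,-3.9,0]},{"travel": [2.6,-3.9,0]},{"travel": [2.4,-3.9,0]}]}}

```text
$.increments[5]: bad value
```

Emit:
{"api": "jog_arm", "payload": {"increments": [{"travel": [0,0,0]},{"travel": [0,0,0]},{"travel": [0,0,0]}]}}

```text
$.increments[0]: bad value
```

```bash
python3 -c "
from h import *
snap('wrist','w1'); plan([.41,-.27,.25],-9)"
```

```text
turn [-9.00e-02  2.00e-02  2.91e+01] travel [ 17.99 -27.77  -4.54] t 0.15
```

View pics/w1.png

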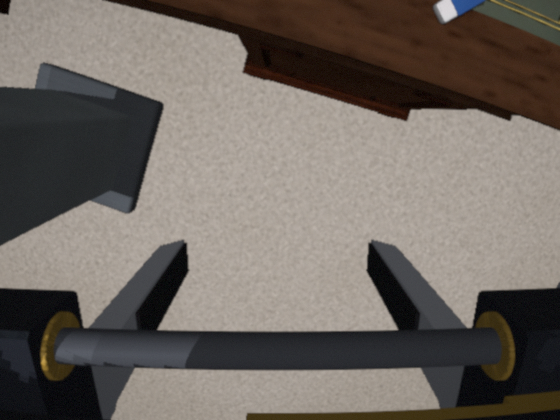

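Every row needs both keys, so I'll resend it.

Emit:
{"api": "jog_arm", "payload": {"increments": [{"travel": [0,0,-0.9],"turn": [0,0,5.82]},{"travel": [0,0,-0.9],"turn": [0,0,5.82]},{"travel": [0,0,-0.9],"turn": [0,0,5.82]},{"travel": [0,0,-0.9],"turn": [0,0,5.82]},{"travel": [0,0,-0.9],"turn": [0,0,5.82]},{"travel": [2.6,-3.9,0],"turn": [0,0,0]},{"travel": [2.6,-3.9,0],"turn": [0,0,0]},{"travel": [2.6,-3.9,0],"turn": [0,0,0]},{"travel": [2.6,-3.9,0],"turn": [0,0,0]},{"travel": [2.6,-3.9,0],"turn": [0,0,0]},{"travel": [2.6,-3.9,0],"turn": [0,0,0]},{"travel": [2.4,-3.9,0],"turn": [0,0,0]}]}}

```text
time_s: 1.15
eef_pos: [0.3865, -0.2994, 0.2502]
ee_rot: [[0.988, -0.157, -0.0], [-0.157, -0.988, 0.0], [-0.0, -0.0, -1.0]]
wrist_force: [1.3, 0.2, -0.1]
opening: 0.0937
gripper_force: 0.0
```

Emit:
{"api": "jog_arm", "payload": {"increments": [{"travel": [0,0,0],"turn": [0,0,0]},{"travel": [0,0,0],"turn": [0,0,0]},{"travel": [0,0,0],"turn": [0,0,0]}]}}

```text
time_s: 1.4
eef_pos: [0.3854, -0.3012, 0.2502]
ee_rot: [[0.988, -0.156, -0.001], [-0.156, -0.988, -0.0], [-0.001, 0.0, -1.0]]
wrist_force: [1.3, 0.2, -0.5]
opening: 0.0942
gripper_force: 0.0
```

```bash
python3 -c "
from h import *
snap('wrist','w2'); plan([.41,-.27,.25],-9)"
```

```text
turn [ 0.02  0.05 -0.06] travel [ 1.97 -3.53  0.02] t 1.45
```

View pics/w2.png

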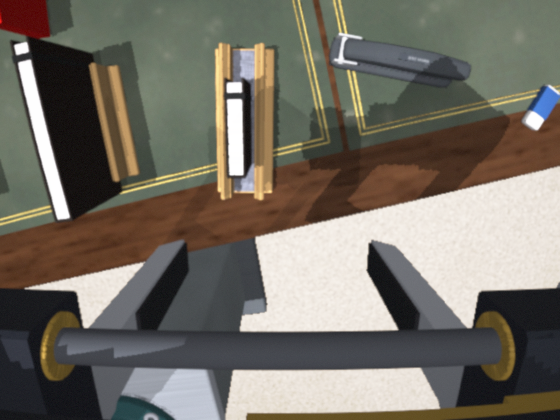

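The wrist view shows the long holder at columns 216–275, rows 43–200, with the short book's top at (235,82–177). To avoid side-face parallax, I'll take one picture with the camera straight above each holder.

Emit:
{"api": "jog_arm", "payload": {"increments": [{"travel": [-0.7,-2.0,0],"turn": [0,0,0]},{"travel": [-0.7,-2.0,0],"turn": [0,0,0]},{"travel": [0,0,0],"turn": [0,0,0]},{"travel": [0,0,0],"turn": [0,0,0]},{"travel": [0,0,0],"turn": [0,0,0]}]}}

```text
time_s: 1.87
eef_pos: [0.3776, -0.2609, 0.2505]
ee_rot: [[0.987, -0.159, 0.0], [-0.159, -0.987, -0.001], [0.0, 0.001, -1.0]]
wrist_force: [-0.4, -0.3, 0.0]
opening: 0.0939
gripper_force: 0.0
```

```bash
python3 -c "
from h import *
snap('wrist','vL')"
```

Emit:
{"api": "jog_arm", "payload": {"increments": [{"travel": [0,0,0],"turn": [0,0,-3.5]},{"travel": [0,0,0],"turn": [0,0,-3.5]},{"travel": [0.36,-2.97,0],"turn": [0,0,0]},{"travel": [0.36,-2.97,0],"turn": [0,0,0]},{"travel": [0.36,-2.97,0],"turn": [0,0,0]},{"travel": [0.36,-2.97,0],"turn": [0,0,0]},{"travel": [0.36,-2.97,0],"turn": [0,0,0]},{"travel": [0,0,0],"turn": [0,0,0]},{"travel": [0,0,0],"turn": [0,0,0]},{"travel": [0,0,0],"turn": [0,0,0]}]}}

```text
time_s: 2.75
eef_pos: [0.4014, -0.1127, 0.2503]
ee_rot: [[0.999, -0.036, -0.0], [-0.036, -0.999, -0.001], [-0.0, 0.001, -1.0]]
wrist_force: [-0.9, 0.1, 0.3]
opening: 0.0946
gripper_force: 0.0
```

```bash
python3 -c "
from h import *
snap('wrist','vM')"
```

Emit:
{"api": "jog_arm", "payload": {"increments": [{"travel": [0,0,0],"turn": [0,0,-2]},{"travel": [-0.05,-3.13,0],"turn": [0,0,0]},{"travel": [-0.05,-3.13,0],"turn": [0,0,0]},{"travel": [-0.05,-3.13,0],"turn": [0,0,0]},{"travel": [-0.05,-3.13,0],"turn": [0,0,0]},{"travel": [-0.05,-3.13,0],"turn": [0,0,0]},{"travel": [-0.05,-3.13,0],"turn": [0,0,0]},{"travel": [0,0,0],"turn": [0,0,0]},{"travel": [0,0,0],"turn": [0,0,0]},{"travel": [0,0,0],"turn": [0,0,0]}]}}

```text
time_s: 3.63
eef_pos: [0.3986, 0.0748, 0.2503]
ee_rot: [[1.0, -0.002, -0.0], [-0.002, -1.0, -0.001], [-0.0, 0.001, -1.0]]
wrist_force: [0.3, -0.9, 0.6]
opening: 0.0943
gripper_force: 0.0
```

```bash
python3 -c "
from h import *
snap('wrist','vS')"
```

Emit:
{"api": "jog_arm", "payload": {"increments": [{"travel": [0,0,0],"turn": [0,0,-2.5]},{"travel": [0.7,-3.0,0],"turn": [0,0,0]},{"travel": [0.7,-3.0,0],"turn": [0,0,0]},{"travel": [0.7,-3.0,0],"turn": [0,0,0]},{"travel": [0.7,-3.0,0],"turn": [0,0,0]},{"travel": [0.7,-3.0,0],"turn": [0,0,0]},{"travel": [0.7,-3.0,0],"turn": [0,0,0]},{"travel": [0,0,0],"turn": [0,0,0]},{"travel": [0,0,0],"turn": [0,0,0]},{"travel": [0,0,0],"turn": [0,0,0]}]}}

```text
time_s: 4.52
eef_pos: [0.433, 0.2561, 0.2502]
ee_rot: [[0.999, 0.041, -0.0], [0.041, -0.999, -0.001], [-0.0, 0.001, -1.0]]
wrist_force: [0.2, 0.1, 0.2]
opening: 0.0939
gripper_force: 0.0
```

Run:
```python
from h import *
snap('wrist','vR')
out=np.vstack([np.hstack([cv2.imread(f"pics/v{k}.png")[:250,80:480] for k in r]) for r in("LM","SR")])
cv2.imwrite("pics/mont.png",out)
```

```text
(no output)
```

View pics/mont.png

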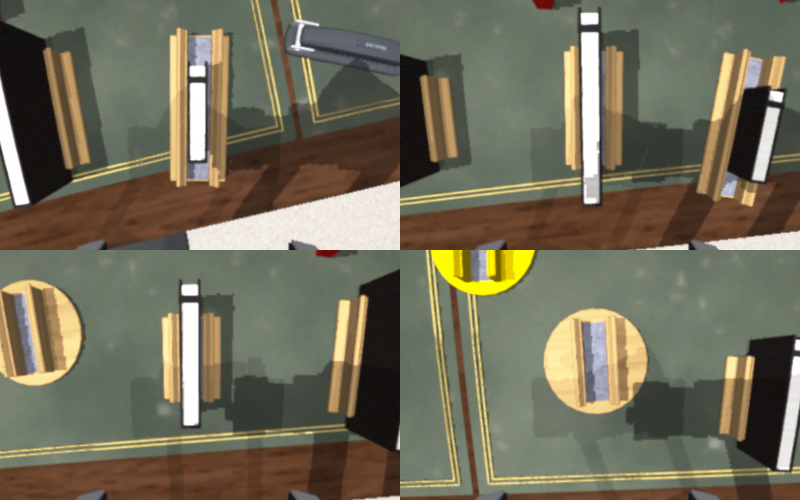

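The montage of vL, vM, vS and vR shows each holder centred near x≈200, rows ≈30–190 of its tile, with the book tops white. I'll now measure them with masks.

```bash
cat >> h.py <<'E'
def pca(P):
    m=P.mean(0); w,v=np.linalg.eigh(np.cov((P-m).T)); a=v[:,1]*np.sign(v[0,1]); return m,a
def ext(P,a,q=0.4):
    n=np.array([-a[1],a[0]]); u=P@a; v=P@n
    ul,uh=np.percentile(u,[q,100-q]); vl,vh=np.percentile(v,[q,100-q])
    c=a*(ul+uh)/2+n*(vl+vh)/2
    return dict(c=c.round(4),yaw=round(float(np.degrees(np.arctan2(a[1],a[0]))),2),L=round((uh-ul)*1e3,1),W=round((vh-vl)*1e3,1))
def load(name):
    f=cv2.imread(f"pics/{name}.png"); s=dict(np.load(f"pics/{name}.npz")); return f,*campose("wrist",s)
def mask_white(f): return f.min(2)>140
def mask_wood(f):
    h=cv2.cvtColor(f,cv2.COLOR_BGR2HSV); return (h[...,0]>8)&(h[...,0]<24)&(h[...,1]>60)&(h[...,2]>110)
def meas(name,m,z,box,join=False):
    f,c,T=load(name); M=np.zeros(m.shape,np.uint8); x0,y0,x1,y1=box; M[y0:y1,x0:x1]=m[y0:y1,x0:x1]
    M=cv2.morphologyEx(M,cv2.MORPH_OPEN,np.ones((2,2),np.uint8))
    ys,xs=np.nonzero(M); return ray(np.c_[xs,ys],c,z,T)[:,:2]
E
python3 - <<'E'
from h import *
cfg=dict(L=((240,15,320,205),(262,55,300,175),.092),M=((238,30,312,180),(255,0,292,215),.124),S=((235,60,305,160),(250,25,290,190),.108),R=((220,50,330,170),None,0))
for k,(hb,bb,zt) in cfg.items():
    f,c,T=load("v"+k)
    P=meas("v"+k,mask_wood(f),.043,hb); m,a=pca(P)
    if k!="R":
        print(k,"holder",ext(P,a),"cam",T[:2,3].round(3))
        Q=meas("v"+k,mask_white(f),zt,bb); m,a=pca(Q); print("   book",ext(Q,a,.1))
    else:
        P=meas("vR",mask_wood(f),.008,hb);print("R disc",ext(P,np.array([1,0.])))
        h=cv2.cvtColor(f,cv2.COLOR_BGR2HSV); mm=(h[...,0]>105)&(h[...,0]<135)&(h[...,1]>30)
        Q=meas("vR",mm,.008,(240,60,310,165)); m,a=pca(Q); print("R slot",ext(Q,a,1))
E
```

```text
L holder {'c': array([ 0.4411, -0.2732]), 'yaw': -10.94, 'L': np.float64(172.8), 'W': np.float64(61.1)} cam [ 0.45  -0.273]
   book {'c': array([ 0.4436, -0.275 ]), 'yaw': -9.18, 'L': np.float64(104.9), 'W': np.float64(18.3)}
M holder {'c': array([ 0.4694, -0.1128]), 'yaw': -6.27, 'L': np.float64(134.0), 'W': np.float64(66.0)} cam [ 0.475 -0.115]
   book {'c': array([ 0.4729, -0.111 ]), 'yaw': -1.65, 'L': np.float64(152.2), 'W': np.float64(14.0)}
S holder {'c': array([0.4731, 0.0795]), 'yaw': -8.78, 'L': np.float64(91.8), 'W': np.float64(67.0)} cam [0.472 0.075]
   book {'c': array([0.4741, 0.0844]), 'yaw': 0.3, 'L': np.float64(117.4), 'W': np.float64(24.0)}
R disc {'c': array([0.5033, 0.2594]), 'yaw': 0.0, 'L': np.float64(113.3), 'W': np.float64(113.9)}
R slot {'c': array([0.5027, 0.2595]), 'yaw': 9.65, 'L': np.float64(72.6), 'W': np.float64(17.6)}
```

```bash
cat >> h.py <<'E'
def mask_wood(f):
    h=cv2.cvtColor(f,cv2.COLOR_BGR2HSV); return (h[...,0]>8)&(h[...,0]<24)&(h[...,1]>75)&(h[...,2]>125)
def rect(name,m,z,box,minarea=60,largest=False):
    f,c,T=load(name); x0,y0,x1,y1=box; M=np.zeros(m.shape,np.uint8); M[y0:y1,x0:x1]=m[y0:y1,x0:x1]
    M=cv2.morphologyEx(M,cv2.MORPH_OPEN,np.ones((3,3),np.uint8))
    n,l,st,_=cv2.connectedComponentsWithStats(M); A=st[1:,4]
    keep=[int(A.argmax())+1] if largest else [i+1 for i in range(n-1) if A[i]>minarea]
    M=np.isin(l,keep); ys,xs=np.nonzero(M)
    px=np.vstack([np.c_[xs+dx,ys+dy] for dx in(-.5,.5) for dy in(-.5,.5)])  # pixel borders
    P=ray(px,c,z,T)[:,:2]
    (cx,cy),_,_=cv2.minAreaRect((P*1e3).astype(np.float32)); b=cv2.boxPoints(cv2.minAreaRect((P*1e3).astype(np.float32)))
    e=[b[1]-b[0],b[2]-b[1]]; e.sort(key=np.linalg.norm); a=e[1]*np.sign(e[1][0])
    print(name,"c",round(cx,1),round(cy,1),"yaw",round(np.degrees(np.arctan2(a[1],a[0])),2),"L,W",[round(float(np.linalg.norm(q)),1) for q in e[::-1]])
    return M
E
cat > m.py <<'E'
from h import *
cfg=dict(L=((240,15,320,205),(262,55,300,175),.092),M=((238,30,312,180),(255,0,292,215),.124),S=((235,60,305,160),(250,25,290,190),.108),R=((215,50,335,175),None,0))
tiles=[]
for k,(hb,bb,zt) in cfg.items():
    f,c,T=load("v"+k); o=f.copy()
    if k!="R":
        a=rect("v"+k,mask_wood(f),.043,hb); b=rect("v"+k,mask_white(f),zt,bb,largest=True)
    else:
        a=rect("v"+k,mask_wood(f),.008,hb); h=cv2.cvtColor(f,cv2.COLOR_BGR2HSV); b=rect("vR",(h[...,0]>100)&(h[...,0]<140)&(h[...,1]>20)&(h[...,2]>80),.008,(240,60,310,165),largest=True)
    o[a]=(0,0,255);o[b]=(255,0,0); tiles.append(np.hstack([x[:220,205:345] for x in(f,o)]))
cv2.imwrite("pics/ov.png",cv2.resize(np.vstack([np.hstack(tiles[:2]),np.hstack(tiles[2:])]),None,fx=1.36,fy=1.36,interpolation=cv2.INTER_CUBIC))
E
python3 m.py
```

```text
vL c 449.8 -274.0 yaw -10.01 L,W [161.4, 60.3]
vL c 439.6 -271.8 yaw -9.38 L,W [69.0, 14.5]
vM c 475.8 -112.3 yaw -3.16 L,W [125.0, 59.2]
vM c 466.3 -110.1 yaw -1.61 L,W [138.0, 14.7]
vS c 473.9 80.1 yaw -0.22 L,W [90.0, 59.8]
vS c 467.8 80.3 yaw -0.06 L,W [103.8, 14.6]
vR c 504.5 260.3 yaw -87.64 L,W [116.3, 115.9]
vR c 504.3 260.4 yaw 5.7 L,W [84.2, 23.3]
```

View pics/ov.png

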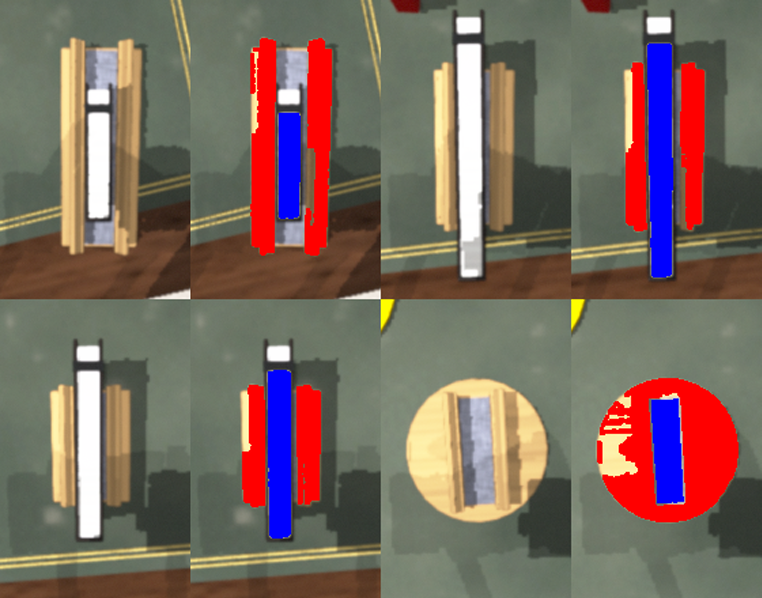

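The overlay shows good masks, apart from highlights on the left cheeks and the book's black cover frame. I'll refine both.

```bash
cat >> h.py <<'E'
def mask_wood(f):
    h=cv2.cvtColor(f,cv2.COLOR_BGR2HSV); return (h[...,0]>8)&(h[...,0]<27)&(h[...,1]>45)&(h[...,2]>125)
def mask_book(f): return (f.min(2)>140)|(f.max(2)<38)
E
sed -i 's/mask_white(f),zt/mask_book(f),zt/; s/pics\/ov/pics\/ov2/' m.py; python3 m.py
```

```text
vL c 450.2 -271.5 yaw -10.2 L,W [161.6, 65.4]
vL c 439.6 -271.8 yaw -9.38 L,W [69.0, 14.5]
vM c 476.4 -111.6 yaw -2.06 L,W [125.1, 60.4]
vM c 466.3 -110.1 yaw -1.61 L,W [138.0, 14.7]
vS c 474.5 80.4 yaw 0.4 L,W [91.0, 60.2]
vS c 467.8 80.3 yaw -0.06 L,W [103.8, 14.6]
vR c 503.9 260.8 yaw -87.64 L,W [117.3, 117.0]
vR c 504.3 260.4 yaw 5.7 L,W [84.2, 23.3]
```

View pics/ov2.png

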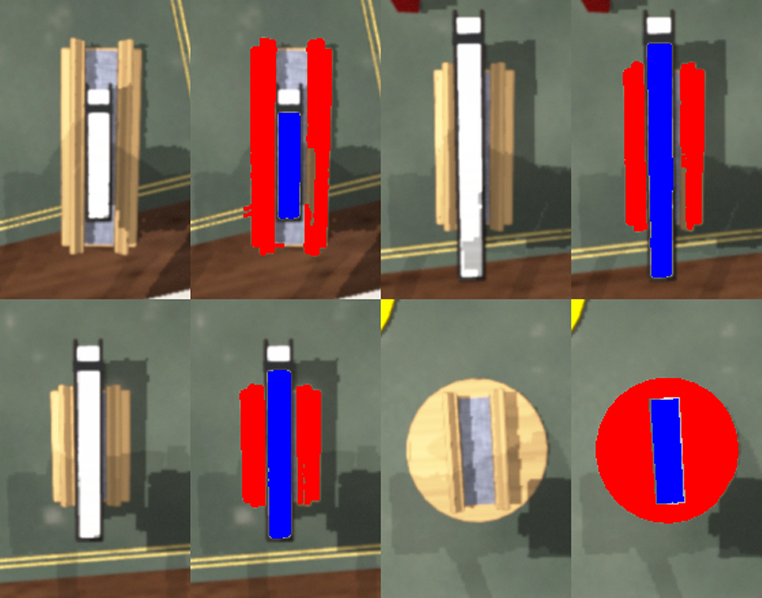

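```bash
cat >> h.py <<'E'
def bookrect(name,z,box,thr=50):
    f,c,T=load(name); x0,y0,x1,y1=box
    M=np.zeros(f.shape[:2],np.uint8); M[y0:y1,x0:x1]=((f.min(2)>135)|(f.max(2)<thr))[y0:y1,x0:x1]
    M=cv2.morphologyEx(M,cv2.MORPH_CLOSE,np.ones((3,3),np.uint8))
    global rect
    n,l,st,_=cv2.connectedComponentsWithStats(M); M=(l==st[1:,4].argmax()+1); ys,xs=np.nonzero(M)
    P=ray(np.vstack([np.c_[xs+a,ys+b] for a in(-.5,.5) for b in(-.5,.5)]),c,z,T)[:,:2]
    W=f.min(2)>150; W[:y0]=0;W[y1:]=0;W[:,:x0]=0;W[:,x1:]=0
    ys,xs=np.nonzero(W&M); Q=ray(np.c_[xs,ys],c,z,T)[:,:2]; m,a=pca(Q)
    print(name,thr,ext(P,a,.3), "white",ext(Q,a,.3)['c'])
E
python3 - <<'E'
from h import *
for t in(40,50,60):
    bookrect("vL",.092,(266,55,293,172),t); bookrect("vM",.124,(256,0,288,215),t); bookrect("vS",.108,(256,25,286,185),t)
f,c,T=load("vR")
# slot floor ends: end edges of felt strip in slot direction
h=cv2.cvtColor(f,cv2.COLOR_BGR2HSV); mm=(h[...,0]>95)&(h[...,0]<145)&(h[...,1]>15)&(h[...,2]>60)
rect("vR",mm,.008,(240,60,310,170),largest=True)
for n,b in(("vL",(262,15,300,205)),):
    f,c,T=load(n);h=cv2.cvtColor(f,cv2.COLOR_BGR2HSV); rect(n,(h[...,0]>95)&(h[...,0]<145)&(h[...,1]>15)&(h[...,2]>60),.008,b)
E
```

```text
vL 40 {'c': array([ 0.4396, -0.2717]), 'yaw': -9.62, 'L': np.float64(69.0), 'W': np.float64(14.5)} white [ 0.4396 -0.2717]
vM 40 {'c': array([ 0.4659, -0.1104]), 'yaw': -1.69, 'L': np.float64(137.3), 'W': np.float64(15.3)} white [ 0.4663 -0.1101]
vS 40 {'c': array([0.4674, 0.0803]), 'yaw': -0.04, 'L': np.float64(103.1), 'W': np.float64(14.6)} white [0.4674 0.0803]
vL 50 {'c': array([ 0.4344, -0.2718]), 'yaw': -7.84, 'L': np.float64(79.2), 'W': np.float64(17.2)} white [ 0.4344 -0.2717]
vM 50 {'c': array([ 0.4655, -0.1108]), 'yaw': -1.69, 'L': np.float64(138.1), 'W': np.float64(16.1)} white [ 0.4663 -0.1101]
vS 50 {'c': array([0.4744, 0.0798]), 'yaw': 0.1, 'L': np.float64(119.0), 'W': np.float64(15.6)} white [0.4752 0.0803]
vL 60 {'c': array([ 0.446 , -0.2743]), 'yaw': -9.41, 'L': np.float64(102.8), 'W': np.float64(19.1)} white [ 0.446  -0.2743]
vM 60 {'c': array([ 0.4733, -0.1114]), 'yaw': -1.65, 'L': np.float64(153.8), 'W': np.float64(18.7)} white [ 0.4739 -0.1103]
vS 60 {'c': array([0.474 , 0.0793]), 'yaw': 0.1, 'L': np.float64(119.8), 'W': np.float64(17.7)} white [0.4752 0.0803]
vR c 504.3 260.5 yaw 6.05 L,W [84.6, 24.1]
vL c 449.8 -274.8 yaw -9.88 L,W [154.4, 23.7]
```

Run:
```python
from h import *
for n,z,c0,yaw,L in(("vL",.092,(.4455,-.2735),-9.7,90),("vM",.124,(.4740,-.1105),-1.7,160),("vS",.108,(.475,.0803),0,125)):
    f,c,T=load(n); a=np.array([np.cos(np.radians(yaw)),np.sin(np.radians(yaw))]); nn=np.array([-a[1],a[0]])
    for sgn in(-1,1):
        d=np.arange(-10,8)
        for lat in(0,6,-6,8,-8):
            P=[np.r_[np.array(c0)+a*sgn*(L/2+x)*1e-3+nn*lat*1e-3,z] for x in d]
            q=proj(P,c,T).astype(np.float32); g=cv2.remap(f.max(2),q[:,0][None],q[:,1][None],cv2.INTER_LINEAR)[0]
            print(n,sgn,lat,*g)
print(*range(-10,8))
```

```text
vL -1 0 255 255 255 254 252 177 72 76 136 181 196 198 197 194 194 195 194 194
vL -1 6 254 251 249 252 249 178 83 60 79 99 105 106 106 106 110 112 114 112
vL -1 -6 169 170 161 131 96 60 43 81 143 180 185 182 181 184 189 194 197 198
vL -1 8 129 114 101 113 116 86 64 61 81 101 106 106 105 104 106 109 111 112
vL -1 -8 106 104 105 103 102 100 102 130 168 186 188 185 182 183 183 183 183 183
vL 1 0 248 254 255 255 255 255 255 252 231 214 212 214 219 219 214 216 215 213
vL 1 6 251 255 255 255 255 255 255 247 191 141 136 138 137 132 125 126 127 127
vL 1 -6 91 97 97 94 90 91 88 83 73 75 78 97 154 200 211 212 210 206
vL 1 8 203 218 220 219 222 221 217 184 117 86 91 106 124 128 128 131 131 129
vL 1 -8 114 114 111 111 112 115 116 116 125 152 173 191 209 214 212 213 212 209
vM -1 0 194 210 246 254 255 251 197 95 61 63 77 89 94 97 101 104 105 107
vM -1 6 225 228 231 234 234 223 166 86 62 65 77 86 88 91 97 101 105 106
vM -1 -6 140 143 145 142 137 123 84 44 42 65 87 91 94 97 101 103 105 106
vM -1 8 65 66 66 68 69 70 64 65 70 73 84 89 88 91 95 101 103 106
vM -1 -8 49 47 47 48 48 47 47 44 53 72 89 92 9
[... 440 characters left out ...]
vS -1 6 193 192 192 193 192 178 114 64 60 74 93 96 97 101 107 121 186 228
vS -1 -6 243 243 242 236 203 150 88 41 42 73 95 99 100 100 111 168 220 186
vS -1 8 67 69 68 69 69 65 62 62 65 79 95 98 98 100 102 111 161 212
vS -1 -8 75 73 73 71 64 53 46 43 53 79 97 99 98 98 116 176 220 176
vS 1 0 254 254 254 254 254 251 205 135 120 120 121 121 120 121 120 121 121 121
vS 1 6 246 250 252 251 247 217 141 93 96 104 111 118 119 119 119 118 120 118
vS 1 -6 230 231 230 231 229 210 152 100 90 93 106 116 119 121 118 119 120 122
vS 1 8 69 69 70 71 67 64 63 62 63 66 83 112 116 118 118 119 120 119
vS 1 -8 72 72 70 70 71 70 67 67 67 69 83 109 118 118 118 118 119 121
-10 -9 -8 -7 -6 -5 -4 -3 -2 -1 0 1 2 3 4 5 6 7
```

```bash
python3 -c "
from h import *
plan([.4473,-.2728,.25],-9.7)"
```

```text
turn [ 5.000e-02 -1.000e-02  1.204e+01] travel [1.033e+01 5.188e+01 5.000e-02] t 4.57
```

Emit:
{"api": "jog_arm", "payload": {"increments": [{"travel": [0,0,0],"turn": [0,0,6.02]},{"travel": [0,0,0],"turn": [0,0,6.02]},{"travel": [0.65,3.2,0],"turn": [0,0,0]},{"travel": [0.65,3.2,0],"turn": [0,0,0]},{"travel": [0.65,3.2,0],"turn": [0,0,0]},{"travel": [0.65,3.2,0],"turn": [0,0,0]},{"travel": [0.65,3.2,0],"turn": [0,0,0]},{"travel": [0.65,3.2,0],"turn": [0,0,0]},{"travel": [0.65,3.2,0],"turn": [0,0,0]},{"travel": [0.65,3.2,0],"turn": [0,0,0]},{"travel": [0.65,3.2,0],"turn": [0,0,0]},{"travel": [0.65,3.2,0],"turn": [0,0,0]}]}}

```text
time_s: 5.57
eef_pos: [0.4423, -0.0715, 0.2511]
ee_rot: [[0.986, -0.169, 0.001], [-0.169, -0.986, -0.001], [0.002, 0.001, -1.0]]
wrist_force: [0.8, -0.4, -1.1]
opening: 0.0942
gripper_force: 0.0
```

Emit:
{"api": "jog_arm", "payload": {"increments": [{"travel": [0.65,3.2,0],"turn": [0,0,0]},{"travel": [0.65,3.2,0],"turn": [0,0,0]},{"travel": [0.65,3.2,0],"turn": [0,0,0]},{"travel": [0.65,3.2,0],"turn": [0,0,0]},{"travel": [0.65,3.2,0],"turn": [0,0,0]},{"travel": [0.65,3.2,0],"turn": [0,0,0]},{"travel": [0,0,0],"turn": [0,0,0]},{"travel": [0,0,0],"turn": [0,0,0]},{"travel": [0,0,0],"turn": [0,0,0]}]}}

```text
time_s: 6.32
eef_pos: [0.4491, -0.2648, 0.2507]
ee_rot: [[0.986, -0.168, 0.0], [-0.168, -0.986, 0.0], [0.0, -0.0, -1.0]]
wrist_force: [0.2, -0.2, -0.7]
opening: 0.0939
gripper_force: 0.0
```

```bash
python3 -c "
from h import *
plan([.4473,-.2728,.059],-9.7)"
```

```text
turn [-0.01 -0.01  0.04] travel [-0.04  0.82 19.17] t 6.32
```

Emit:
{"api": "jog_arm", "payload": {"increments": [{"travel": [0,0.82,0],"turn": [0,0,0]},{"travel": [0,0,2.8],"turn": [0,0,0]},{"travel": [0,0,2.8],"turn": [0,0,0]},{"travel": [0,0,2.8],"turn": [0,0,0]},{"travel": [0,0,2.8],"turn": [0,0,0]},{"travel": [0,0,2.8],"turn": [0,0,0]},{"travel": [0,0,2.6],"turn": [0,0,0]},{"travel": [0,0,2.6],"turn": [0,0,0]},{"travel": [0,0,0],"turn": [0,0,0]},{"travel": [0,0,0],"turn": [0,0,0]},{"travel": [0,0,0],"turn": [0,0,0]}], "fingers": 5}}

```text
time_s: 7.23
eef_pos: [0.4497, -0.2728, 0.0604]
ee_rot: [[0.986, -0.165, 0.002], [-0.165, -0.986, -0.002], [0.003, 0.001, -1.0]]
wrist_force: [0.1, 0.1, 0.2]
opening: 0.0497
gripper_force: 0.0
```

Emit:
{"api": "jog_arm", "payload": {"increments": [{"travel": [0,0,0],"turn": [0,0,0]},{"travel": [0,0,0],"turn": [0,0,0]},{"travel": [0,0,0],"turn": [0,0,0]},{"travel": [0,0,0],"turn": [0,0,0]},{"travel": [0,0,0],"turn": [0,0,0]},{"travel": [0,0,0],"turn": [0,0,0]},{"travel": [0,0,0],"turn": [0,0,0]},{"travel": [0,0,0],"turn": [0,0,0]},{"travel": [0,0,0],"turn": [0,0,0]},{"travel": [0,0,0],"turn": [0,0,0]}], "fingers": 0}}

```text
time_s: 8.07
eef_pos: [0.4489, -0.2726, 0.0589]
ee_rot: [[0.986, -0.166, 0.001], [-0.166, -0.986, -0.0], [0.001, 0.0, -1.0]]
wrist_force: [-0.3, -0.5, 3.1]
opening: 0.0178
gripper_force: 30.0
```

Emit:
{"api": "jog_arm", "payload": {"increments": [{"travel": [0,0,-0.6],"turn": [0,0,0]},{"travel": [0,0,-1.5],"turn": [0,0,0]},{"travel": [0,0,-2.5],"turn": [0,0,0]},{"travel": [0,0,-2.5],"turn": [0,0,0]},{"travel": [0,0,-2.5],"turn": [0,0,0]},{"travel": [0,0,-2.5],"turn": [0,0,0]},{"travel": [0,0,-2.5],"turn": [0,0,0]},{"travel": [0,0,-2.5],"turn": [0,0,0]},{"travel": [0,0,-2.0],"turn": [0,0,0]},{"travel": [0,0,0],"turn": [0,0,-5.2]},{"travel": [0,0,0],"turn": [0,0,-5.2]},{"travel": [0,0,0],"turn": [0,0,-5.1]}]}}

```text
time_s: 9.07
eef_pos: [0.4486, -0.2724, 0.2494]
ee_rot: [[0.994, 0.108, -0.0], [0.108, -0.994, 0.0], [-0.0, -0.0, -1.0]]
wrist_force: [-0.0, 0.5, -1.5]
opening: 0.0183
gripper_force: 30.0
```

```bash
python3 -c "
from h import *
plan([.5056,.2607,.25],5.9)"
```

```text
turn [-0.01  0.02  0.32] travel [ 11.15 -52.44  -0.06] t 9.07
```

Emit:
{"api": "jog_arm", "payload": {"increments": [{"travel": [0.3,-1.4,0],"turn": [0,0,0]},{"travel": [0.62,-2.9,0],"turn": [0,0,0]},{"travel": [0.62,-2.9,0],"turn": [0,0,0]},{"travel": [0.62,-2.9,0],"turn": [0,0,0]},{"travel": [0.62,-2.9,0],"turn": [0,0,0]},{"travel": [0.62,-2.9,0],"turn": [0,0,0]},{"travel": [0.62,-2.9,0],"turn": [0,0,0]},{"travel": [0.62,-2.9,0],"turn": [0,0,0]},{"travel": [0.62,-2.9,0],"turn": [0,0,0]},{"travel": [0.62,-2.9,0],"turn": [0,0,0]},{"travel": [0.62,-2.9,0],"turn": [0,0,0]},{"travel": [0.62,-2.9,0],"turn": [0,0,0]}]}}

```text
time_s: 10.07
eef_pos: [0.4839, 0.0686, 0.249]
ee_rot: [[0.995, 0.102, -0.001], [0.102, -0.995, 0.0], [-0.001, -0.001, -1.0]]
wrist_force: [0.7, -0.8, -1.9]
opening: 0.0176
gripper_force: 30.0
```

Emit:
{"api": "jog_arm", "payload": {"increments": [{"travel": [0.62,-2.9,0],"turn": [0,0,0]},{"travel": [0.62,-2.9,0],"turn": [0,0,0]},{"travel": [0.62,-2.9,0],"turn": [0,0,0]},{"travel": [0.62,-2.9,0],"turn": [0,0,0]},{"travel": [0.62,-2.9,0],"turn": [0,0,0]},{"travel": [0.62,-2.9,0],"turn": [0,0,0]},{"travel": [0.31,-1.7,0],"turn": [0,0,0]},{"travel": [0,0,0],"turn": [0,0,0]},{"travel": [0,0,0],"turn": [0,0,0]},{"travel": [0,0,0],"turn": [0,0,0]}]}}

```text
time_s: 10.9
eef_pos: [0.5045, 0.2601, 0.249]
ee_rot: [[0.995, 0.103, -0.001], [0.103, -0.995, -0.001], [-0.001, 0.001, -1.0]]
wrist_force: [-0.3, -0.7, -1.9]
opening: 0.0181
gripper_force: 30.0
```

```bash
python3 -c "
from h import *
plan([.5056,.2607,.12],5.9)"
```

```text
turn [0.05 0.07 0.01] travel [ 0.11 -0.05 12.9 ] t 10.9
```

Emit:
{"api": "jog_arm", "payload": {"increments": [{"travel": [0.1,0,1.5],"turn": [0,0,0]},{"travel": [0,0,2.5],"turn": [0,0,0]},{"travel": [0,0,2.5],"turn": [0,0,0]},{"travel": [0,0,2.5],"turn": [0,0,0]},{"travel": [0,0,2.5],"turn": [0,0,0]},{"travel": [0,0,1.6],"turn": [0,0,0]},{"travel": [0,0,1.0],"turn": [0,0,0]},{"travel": [0,0,1.0],"turn": [0,0,0]},{"travel": [0,0,1.0],"turn": [0,0,0]},{"travel": [0,0,0],"turn": [0,0,0]},{"travel": [0,0,0],"turn": [0,0,0]}]}}

```text
time_s: 11.82
eef_pos: [0.5063, 0.2602, 0.0886]
ee_rot: [[0.995, 0.103, 0.0], [0.103, -0.995, -0.0], [0.0, 0.0, -1.0]]
wrist_force: [-0.0, -0.4, -0.4]
opening: 0.0178
gripper_force: 30.0
```

Emit:
{"api": "jog_arm", "payload": {"increments": [{"travel": [0,0,0.8],"turn": [0,0,0]},{"travel": [0,0,0.8],"turn": [0,0,0]},{"travel": [0,0,0.5],"turn": [0,0,0]},{"travel": [0,0,0.4],"turn": [0,0,0]},{"travel": [0,0,0.2],"turn": [0,0,0]},{"travel": [0,0,0.2],"turn": [0,0,0]},{"travel": [0,0,0],"turn": [0,0,0]},{"travel": [0,0,0],"turn": [0,0,0]}]}}

```text
time_s: 12.48
eef_pos: [0.5064, 0.2605, 0.0596]
ee_rot: [[0.995, 0.104, 0.0], [0.104, -0.995, 0.0], [0.0, -0.0, -1.0]]
wrist_force: [0.3, 0.4, -1.5]
opening: 0.0178
gripper_force: 30.0
```

Emit:
{"api": "jog_arm", "payload": {"increments": [{"travel": [0,0,0.1],"turn": [0,0,0]},{"travel": [0,0,0],"turn": [0,0,0]},{"travel": [0,0,0],"turn": [0,0,0]}]}}

```text
time_s: 12.73
eef_pos: [0.5066, 0.2606, 0.059]
ee_rot: [[0.995, 0.104, 0.001], [0.104, -0.995, 0.0], [0.001, -0.0, -1.0]]
wrist_force: [-0.1, -0.4, 0.6]
opening: 0.0181
gripper_force: 30.0
```

Emit:
{"api": "jog_arm", "payload": {"increments": [{"travel": [0,0,0],"turn": [0,0,0]},{"travel": [0,0,0],"turn": [0,0,0]},{"travel": [0,0,0],"turn": [0,0,0]},{"travel": [0,0,0],"turn": [0,0,0]},{"travel": [0,0,0],"turn": [0,0,0]},{"travel": [0,0,0],"turn": [0,0,0]},{"travel": [0,0,-1.5],"turn": [0,0,0]},{"travel": [0,0,-2.5],"turn": [0,0,0]},{"travel": [0,0,-2.5],"turn": [0,0,0]},{"travel": [0,0,-2.5],"turn": [0,0,0]},{"travel": [0,0,-3],"turn": [0,0,0]},{"travel": [0,0,-3],"turn": [0,0,0]}], "fingers": 5}}

```text
time_s: 13.73
eef_pos: [0.5057, 0.2603, 0.2093]
ee_rot: [[0.995, 0.104, -0.001], [0.104, -0.995, -0.0], [-0.001, 0.0, -1.0]]
wrist_force: [-0.3, -0.6, -0.1]
opening: 0.0504
gripper_force: 0.0
```

Emit:
{"api": "jog_arm", "payload": {"increments": [{"travel": [0,0,-2],"turn": [0,0,0]},{"travel": [0,0,-2],"turn": [0,0,0]},{"travel": [0,0,0],"turn": [0,0,3.75]},{"travel": [0,0,0],"turn": [0,0,3.75]},{"travel": [0,0,0],"turn": [0,0,0]},{"travel": [0,0,0],"turn": [0,0,0]}]}}

```text
time_s: 14.23
eef_pos: [0.5061, 0.2604, 0.2482]
ee_rot: [[1.0, -0.025, -0.0], [-0.025, -1.0, -0.0], [-0.0, 0.0, -1.0]]
wrist_force: [-0.2, 0.2, -0.3]
opening: 0.0501
gripper_force: 0.0
```

```bash
python3 -c "
from h import *
plan([.4743,-.1112,.25],-1.8)"
```

```text
turn [0.01 0.02 0.36] travel [-2.01 37.24 -0.18] t 14.23
```

Emit:
{"api": "jog_arm", "payload": {"increments": [{"travel": [-0.17,3.1,0],"turn": [0,0,0.36]},{"travel": [-0.17,3.1,0],"turn": [0,0,0]},{"travel": [-0.17,3.1,0],"turn": [0,0,0]},{"travel": [-0.17,3.1,0],"turn": [0,0,0]},{"travel": [-0.17,3.1,0],"turn": [0,0,0]},{"travel": [-0.17,3.1,0],"turn": [0,0,0]},{"travel": [-0.17,3.1,0],"turn": [0,0,0]},{"travel": [-0.17,3.1,0],"turn": [0,0,0]},{"travel": [-0.17,3.1,0],"turn": [0,0,0]},{"travel": [-0.17,3.1,0],"turn": [0,0,0]},{"travel": [-0.17,3.1,0],"turn": [0,0,0]},{"travel": [-0.17,3.1,0],"turn": [0,0,0]}]}}

```text
time_s: 15.23
eef_pos: [0.473, -0.1121, 0.2481]
ee_rot: [[1.0, -0.032, -0.0], [-0.032, -1.0, 0.0], [-0.0, -0.0, -1.0]]
wrist_force: [0.7, -0.8, 0.6]
opening: 0.0499
gripper_force: 0.0
```

Emit:
{"api": "jog_arm", "payload": {"increments": [{"travel": [0,0,0],"turn": [0,0,0]},{"travel": [0,0,0],"turn": [0,0,0]},{"travel": [0,0,0],"turn": [0,0,0]}]}}

```text
time_s: 15.48
eef_pos: [0.4735, -0.1103, 0.2481]
ee_rot: [[0.999, -0.033, -0.001], [-0.033, -0.999, 0.001], [-0.001, -0.001, -1.0]]
wrist_force: [0.1, 0.5, 0.1]
opening: 0.0501
gripper_force: 0.0
```

```bash
python3 -c "
from h import *
plan([.4743,-.1112,.091],-1.8)"
```

```text
turn [-0.05  0.03 -0.07] travel [ 0.08  0.09 15.71] t 15.48
```

Emit:
{"api": "jog_arm", "payload": {"increments": [{"travel": [0.08,0.08,0],"turn": [0,0,0]},{"travel": [0,0,2.5],"turn": [0,0,0]},{"travel": [0,0,3],"turn": [0,0,0]},{"travel": [0,0,3],"turn": [0,0,0]},{"travel": [0,0,3],"turn": [0,0,0]},{"travel": [0,0,2.5],"turn": [0,0,0]},{"travel": [0,0,1.7],"turn": [0,0,0]},{"travel": [0,0,0],"turn": [0,0,0]},{"travel": [0,0,0],"turn": [0,0,0]},{"travel": [0,0,0],"turn": [0,0,0]}]}}

```text
time_s: 16.32
eef_pos: [0.4756, -0.1111, 0.093]
ee_rot: [[0.999, -0.032, 0.002], [-0.032, -1.0, -0.001], [0.002, 0.001, -1.0]]
wrist_force: [0.2, -0.1, 0.0]
opening: 0.05
gripper_force: 0.0
```

Emit:
{"api": "jog_arm", "payload": {"increments": [{"travel": [0,0,0],"turn": [0,0,0]},{"travel": [0,0,0],"turn": [0,0,0]},{"travel": [0,0,0],"turn": [0,0,0]},{"travel": [0,0,0],"turn": [0,0,0]},{"travel": [0,0,0],"turn": [0,0,0]},{"travel": [0,0,0],"turn": [0,0,0]},{"travel": [0,0,0],"turn": [0,0,0]},{"travel": [0,0,0],"turn": [0,0,0]},{"travel": [0,0,0],"turn": [0,0,0]},{"travel": [0,0,0],"turn": [0,0,0]}], "fingers": 0}}

```text
time_s: 17.15
eef_pos: [0.4747, -0.1114, 0.0918]
ee_rot: [[0.999, -0.033, 0.001], [-0.033, -0.999, 0.0], [0.001, -0.0, -1.0]]
wrist_force: [0.7, 2.2, 1.9]
opening: 0.0178
gripper_force: 30.0
```

Emit:
{"api": "jog_arm", "payload": {"increments": [{"travel": [0,0,-0.6],"turn": [0,0,0]},{"travel": [0,0,-1.5],"turn": [0,0,0]},{"travel": [0,0,-2.3],"turn": [0,0,0]},{"travel": [0,0,-2.3],"turn": [0,0,0]},{"travel": [0,0,-1.3],"turn": [0,0,0]},{"travel": [0,0,0],"turn": [0,0,0]},{"travel": [0,0,0],"turn": [0,0,4.05]},{"travel": [0,0,0],"turn": [0,0,4.05]},{"travel": [0,0,0],"turn": [0,0,0]}]}}

```text
time_s: 17.9
eef_pos: [0.4734, -0.1114, 0.1696]
ee_rot: [[0.985, -0.175, -0.003], [-0.175, -0.985, 0.001], [-0.004, -0.0, -1.0]]
wrist_force: [-0.8, -0.4, -2.0]
opening: 0.0177
gripper_force: 30.0
```

```bash
python3 -c "
from h import *
plan([.4502,-.2735,.17],-9.9)"
```

```text
turn [-0.    0.2  -0.18] travel [ 0.51 16.36 -0.04] t 17.9
```

Emit:
{"api": "jog_arm", "payload": {"increments": [{"travel": [0.05,1.5,0],"turn": [0,0,-0.15]},{"travel": [0.08,2.9,0],"turn": [0,0,0]},{"travel": [0.08,2.9,0],"turn": [0,0,0]},{"travel": [0.08,2.9,0],"turn": [0,0,0]},{"travel": [0.08,2.9,0],"turn": [0,0,0]},{"travel": [0.1,2.3,0],"turn": [0,0,0]},{"travel": [0.08,1,0],"turn": [0,0,0]},{"travel": [0,0,0],"turn": [0,0,0]},{"travel": [0,0,0],"turn": [0,0,0]},{"travel": [0,0,0],"turn": [0,0,0]},{"travel": [0,0,0],"turn": [0,0,0]}]}}

```text
time_s: 18.82
eef_pos: [0.452, -0.2727, 0.1713]
ee_rot: [[0.986, -0.169, -0.0], [-0.169, -0.986, 0.001], [-0.0, -0.001, -1.0]]
wrist_force: [-1.0, 0.3, -2.3]
opening: 0.0178
gripper_force: 30.0
```

```bash
python3 -c "
from h import *
plan([.4506,-.2743,.13],-9.9); plan([.4506,-.2743,.13],-9.9)
snap('wrist','p1'); f=cv2.imread('pics/p1.png'); cv2.imwrite('pics/p1c.png',f[0:260,130:430])"
```

```text
turn [-0.03  0.01  0.17] travel [-0.11  0.18  4.13] t 18.82
turn [-0.03  0.01  0.17] travel [-0.11  0.18  4.13] t 18.82
```

View pics/p1c.png

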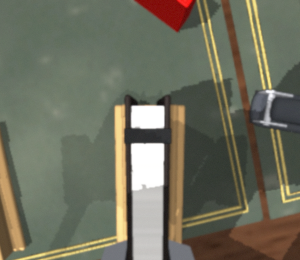

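The crop shows the long book centred over the long holder (cheeks at columns 117–127 and 172–183) and parallel to it. I'll lower it.

Emit:
{"api": "jog_arm", "payload": {"increments": [{"travel": [-0.11,0.18,0],"turn": [0,0,0.15]},{"travel": [0,0,1.3],"turn": [0,0,0]},{"travel": [0,0,1.5],"turn": [0,0,0]},{"travel": [0,0,1.3],"turn": [0,0,0]},{"travel": [0,0,0.8],"turn": [0,0,0]},{"travel": [0,0,0.8],"turn": [0,0,0]},{"travel": [0,0,0.7],"turn": [0,0,0]},{"travel": [0,0,0],"turn": [0,0,0]},{"travel": [0,0,0],"turn": [0,0,0]},{"travel": [0,0,0],"turn": [0,0,0]}]}}

```text
time_s: 19.7
eef_pos: [0.4508, -0.276, 0.1082]
ee_rot: [[0.985, -0.174, 0.001], [-0.174, -0.985, -0.001], [0.001, 0.001, -1.0]]
wrist_force: [-0.4, -0.3, -2.4]
opening: 0.0174
gripper_force: 30.0
```

```bash
python3 -c "
from h import *
plan([.4506,-.2743,.0918],-9.9)"
```

```text
turn [ 0.04 -0.07 -0.1 ] travel [-0.05 -0.16  1.64] t 19.7
```

Emit:
{"api": "jog_arm", "payload": {"increments": [{"travel": [-0.04,-0.13,0.2],"turn": [0,0,0]},{"travel": [0,0,0.5],"turn": [0,0,0]},{"travel": [0,0,0.4],"turn": [0,0,0]},{"travel": [0,0,0.3],"turn": [0,0,0]},{"travel": [0,0,0.2],"turn": [0,0,0]},{"travel": [0,0,0],"turn": [0,0,0]},{"travel": [0,0,0],"turn": [0,0,0]},{"travel": [0,0,0],"turn": [0,0,0]}]}}

```text
time_s: 20.37
eef_pos: [0.4505, -0.2743, 0.0926]
ee_rot: [[0.985, -0.174, 0.001], [-0.174, -0.985, -0.0], [0.001, 0.0, -1.0]]
wrist_force: [-0.4, 1.7, 4.9]
opening: 0.0181
gripper_force: 30.0
```

Emit:
{"api": "jog_arm", "payload": {"increments": [{"travel": [0,0,0],"turn": [0,0,0]},{"travel": [0,0,0],"turn": [0,0,0]},{"travel": [0,0,0],"turn": [0,0,0]},{"travel": [0,0,0],"turn": [0,0,0]},{"travel": [0,0,0],"turn": [0,0,0]},{"travel": [0,0,0],"turn": [0,0,0]},{"travel": [0,0,-1.5],"turn": [0,0,0]},{"travel": [0,0,-3],"turn": [0,0,0]},{"travel": [0,0,-3.5],"turn": [0,0,0]},{"travel": [0,0,-3.5],"turn": [0,0,0]},{"travel": [0,0,-3.5],"turn": [0,0,0]},{"travel": [0,0,-1],"turn": [0,0,0]}], "fingers": 5}}

```text
time_s: 21.37
eef_pos: [0.4519, -0.2756, 0.2583]
ee_rot: [[0.985, -0.174, 0.009], [-0.174, -0.985, -0.007], [0.01, 0.005, -1.0]]
wrist_force: [0.2, 0.3, 1.0]
opening: 0.0498
gripper_force: 0.0
```

Emit:
{"api": "jog_arm", "payload": {"increments": [{"travel": [-2.5,0,0],"turn": [0,0,0]},{"travel": [-2.5,0,0],"turn": [0,0,0]},{"travel": [-2.3,0,0],"turn": [0,0,0]},{"travel": [0,0,0],"turn": [0,0,0]},{"travel": [0,0,0],"turn": [0,0,0]},{"travel": [0,0,0],"turn": [0,0,0]}]}}

```text
time_s: 21.87
eef_pos: [0.3786, -0.2617, 0.2509]
ee_rot: [[0.985, -0.174, 0.0], [-0.174, -0.985, 0.0], [0.0, -0.0, -1.0]]
wrist_force: [-0.3, -0.2, -0.2]
opening: 0.0506
gripper_force: 0.0
```

```bash
cat >> h.py <<'E'
def profile(n,z,c0,yaw,L,lats=(0,8,-8),thr=None):
    f,c,T=load(n); a=np.array([np.cos(np.radians(yaw)),np.sin(np.radians(yaw))]); nn=np.array([-a[1],a[0]])
    d=np.arange(-8,9)
    for sgn in(-1,1):
        for lat in lats:
            P=[np.r_[np.array(c0)+a*sgn*(L/2+x)*1e-3+nn*lat*1e-3,z] for x in d]
            q=proj(P,c,T).astype(np.float32); g=cv2.remap(f.max(2),q[:,0][None],q[:,1][None],cv2.INTER_LINEAR)[0]
            print(n,sgn,lat,*g)
E
python3 - <<'E'
from h import *
s,f=snap('wrist','q1'); plan([.378,-.261,.25],-9.9)
print(*range(-8,9)); profile('q1',.124,(.4502,-.2743),-9.9,160)
rect('q1',mask_wood(f),.043,(225,5,330,215))
cv2.imwrite('pics/q1c.png',cv2.resize(f[0:230,200:360],None,fx=2.5,fy=2.5))
E
```

```text
turn [-0.02  0.02 -0.09] travel [-0.09 -0.05  0.09] t 21.92
-8 -7 -6 -5 -4 -3 -2 -1 0 1 2 3 4 5 6 7 8
q1 -1 0 199 198 194 182 142 78 46 59 88 104 109 111 111 112 109 108 105
q1 -1 8 71 72 75 76 73 69 72 81 93 103 106 107 109 111 113 113 112
q1 -1 -8 44 43 40 40 40 46 56 72 98 109 110 106 98 91 88 87 88
q1 1 0 254 254 254 245 150 107 107 107 108 109 105 105 105 69 0 0 0
q1 1 8 67 69 69 68 69 68 67 73 92 105 107 106 107 77 0 0 0
q1 1 -8 106 105 101 90 65 58 59 65 88 106 106 106 105 69 0 0 0
q1 c 449.8 -274.2 yaw -10.27 L,W [161.0, 60.7]
```

View pics/q1c.png

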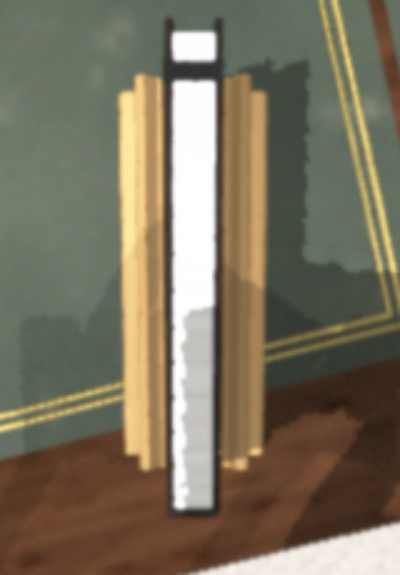

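The long book stands centred in its holder, with ends flush to about 0.5 mm. Next is the medium book.

Emit:
{"api": "jog_arm", "payload": {"increments": [{"travel": [0,0,0],"turn": [0,0,-5]},{"travel": [0,0,0],"turn": [0,0,-5]},{"travel": [0.97,-3.42,0],"turn": [0,0,0]},{"travel": [0.97,-3.42,0],"turn": [0,0,0]},{"travel": [0.97,-3.42,0],"turn": [0,0,0]},{"travel": [0.97,-3.42,0],"turn": [0,0,0]},{"travel": [0.97,-3.42,0],"turn": [0,0,0]},{"travel": [0.97,-3.42,0],"turn": [0,0,0]},{"travel": [0.97,-3.42,0],"turn": [0,0,0]},{"travel": [0.97,-3.42,0],"turn": [0,0,0]},{"travel": [0.97,-3.42,0],"turn": [0,0,0]},{"travel": [0.97,-3.42,0],"turn": [0,0,0]}]}}

```text
time_s: 22.92
eef_pos: [0.4761, 0.0828, 0.2509]
ee_rot: [[1.0, 0.001, -0.0], [0.001, -1.0, -0.0], [-0.0, 0.0, -1.0]]
wrist_force: [0.2, 0.3, -0.3]
opening: 0.05
gripper_force: 0.0
```

Emit:
{"api": "jog_arm", "payload": {"increments": [{"travel": [0,0,0],"turn": [0,0,0]},{"travel": [0,0,0],"turn": [0,0,0]},{"travel": [0,0,0],"turn": [0,0,0]}]}}

```text
time_s: 23.17
eef_pos: [0.4756, 0.0804, 0.2508]
ee_rot: [[1.0, 0.001, -0.001], [0.001, -1.0, -0.001], [-0.001, 0.001, -1.0]]
wrist_force: [-0.5, 0.0, -0.6]
opening: 0.0497
gripper_force: 0.0
```

```bash
python3 -c "
from h import *
plan([.4757,.0800,.075],0)"
```

```text
turn [0.04 0.07 0.05] travel [1.000e-02 4.000e-02 1.758e+01] t 23.17
```

Emit:
{"api": "jog_arm", "payload": {"increments": [{"travel": [0,0,2],"turn": [0,0,0]},{"travel": [0,0,3],"turn": [0,0,0]},{"travel": [0,0,3],"turn": [0,0,0]},{"travel": [0,0,3],"turn": [0,0,0]},{"travel": [0,0,3],"turn": [0,0,0]},{"travel": [0,0,2],"turn": [0,0,0]},{"travel": [0,0,1.5],"turn": [0,0,0]},{"travel": [0,0,0],"turn": [0,0,0]},{"travel": [0,0,0],"turn": [0,0,0]},{"travel": [0,0,0],"turn": [0,0,0]},{"travel": [0,0,0],"turn": [0,0,0]}]}}

```text
time_s: 24.08
eef_pos: [0.4767, 0.0799, 0.0784]
ee_rot: [[1.0, -0.001, 0.004], [-0.001, -1.0, -0.0], [0.004, 0.0, -1.0]]
wrist_force: [0.1, 0.6, -0.0]
opening: 0.0503
gripper_force: 0.0
```

Emit:
{"api": "jog_arm", "payload": {"increments": [{"travel": [0,0,0],"turn": [0,0,0]},{"travel": [0,0,0],"turn": [0,0,0]},{"travel": [0,0,0],"turn": [0,0,0]},{"travel": [0,0,0],"turn": [0,0,0]},{"travel": [0,0,0],"turn": [0,0,0]},{"travel": [0,0,0],"turn": [0,0,0]},{"travel": [0,0,0],"turn": [0,0,0]},{"travel": [0,0,0],"turn": [0,0,0]},{"travel": [0,0,0],"turn": [0,0,0]},{"travel": [0,0,0],"turn": [0,0,0]}], "fingers": 0}}

```text
time_s: 24.92
eef_pos: [0.4754, 0.0804, 0.0766]
ee_rot: [[1.0, 0.0, 0.0], [0.0, -1.0, 0.0], [0.0, -0.0, -1.0]]
wrist_force: [0.3, 0.2, 0.7]
opening: 0.0178
gripper_force: 30.0
```

Emit:
{"api": "jog_arm", "payload": {"increments": [{"travel": [0,0,-0.6],"turn": [0,0,0]},{"travel": [0,0,-1.5],"turn": [0,0,0]},{"travel": [0,0,-2.3],"turn": [0,0,0]},{"travel": [0,0,-2.3],"turn": [0,0,0]},{"travel": [0,0,-1.3],"turn": [0,0,0]},{"travel": [0,0,0],"turn": [0,0,0]},{"travel": [0,0,0],"turn": [0,0,1.9]},{"travel": [0,0,0],"turn": [0,0,0]},{"travel": [0,0,0],"turn": [0,0,0]}]}}

```text
time_s: 25.67
eef_pos: [0.4744, 0.0803, 0.1549]
ee_rot: [[0.999, -0.032, -0.003], [-0.032, -0.999, -0.0], [-0.003, 0.0, -1.0]]
wrist_force: [-0.6, -0.2, -2.9]
opening: 0.0179
gripper_force: 30.0
```

```bash
python3 -c "
from h import *
plan([.4764,-.1116,.155],-1.9)"
```

```text
turn [0.02 0.16 0.04] travel [ 8.300e-01  1.917e+01 -1.000e-02] t 25.67
```

Emit:
{"api": "jog_arm", "payload": {"increments": [{"travel": [0.1,1.5,0],"turn": [0,0,0]},{"travel": [0.1,2.7,0],"turn": [0,0,0]},{"travel": [0.1,2.9,0],"turn": [0,0,0]},{"travel": [0.1,2.9,0],"turn": [0,0,0]},{"travel": [0.1,2.9,0],"turn": [0,0,0]},{"travel": [0.1,2.9,0],"turn": [0,0,0]},{"travel": [0.1,2.2,0],"turn": [0,0,0]},{"travel": [0,1.2,0],"turn": [0,0,0]},{"travel": [0,0,0],"turn": [0,0,0]},{"travel": [0,0,0],"turn": [0,0,0]},{"travel": [0,0,0],"turn": [0,0,0]},{"travel": [0,0,0],"turn": [0,0,0]}]}}

```text
time_s: 26.67
eef_pos: [0.4759, -0.1104, 0.1563]
ee_rot: [[1.0, -0.031, -0.0], [-0.031, -1.0, 0.001], [-0.0, -0.001, -1.0]]
wrist_force: [0.1, -0.3, -2.4]
opening: 0.0178
gripper_force: 30.0
```

```bash
python3 -c "
from h import *
plan([.4761,-.1116,.0766],-1.9)"
```

```text
turn [-0.04  0.02  0.11] travel [0.02 0.12 7.97] t 26.67
```

Emit:
{"api": "jog_arm", "payload": {"increments": [{"travel": [0,0.08,0],"turn": [0,0,0.1]},{"travel": [0,0,1.3],"turn": [0,0,0]},{"travel": [0,0,1.5],"turn": [0,0,0]},{"travel": [0,0,1.3],"turn": [0,0,0]},{"travel": [0,0,0.8],"turn": [0,0,0]},{"travel": [0,0,0.8],"turn": [0,0,0]},{"travel": [0,0,0.7],"turn": [0,0,0]},{"travel": [0,0,0],"turn": [0,0,0]},{"travel": [0,0,0],"turn": [0,0,0]},{"travel": [0,0,0],"turn": [0,0,0]}]}}

```text
time_s: 27.5
eef_pos: [0.4764, -0.1127, 0.0932]
ee_rot: [[0.999, -0.035, 0.001], [-0.035, -0.999, -0.001], [0.001, 0.0, -1.0]]
wrist_force: [-0.0, 0.2, -3.0]
opening: 0.0179
gripper_force: 30.0
```

```bash
python3 -c "
from h import *
plan([.4761,-.1116,.0766],-1.9)"
```

```text
turn [ 0.03 -0.08 -0.1 ] travel [-0.04 -0.11  1.66] t 27.5
```

Emit:
{"api": "jog_arm", "payload": {"increments": [{"travel": [-0.03,-0.08,0.2],"turn": [0,0,0]},{"travel": [0,0,0.5],"turn": [0,0,0]},{"travel": [0,0,0.4],"turn": [0,0,0]},{"travel": [0,0,0.3],"turn": [0,0,0]},{"travel": [0,0,0.2],"turn": [0,0,0]},{"travel": [0,0,0],"turn": [0,0,0]},{"travel": [0,0,0],"turn": [0,0,0]},{"travel": [0,0,0],"turn": [0,0,0]}]}}

```text
time_s: 28.17
eef_pos: [0.4756, -0.1117, 0.0777]
ee_rot: [[0.999, -0.035, 0.0], [-0.035, -0.999, -0.0], [0.0, 0.0, -1.0]]
wrist_force: [-2.4, 1.3, 4.9]
opening: 0.0176
gripper_force: 30.0
```

Emit:
{"api": "jog_arm", "payload": {"increments": [{"travel": [0,0,0],"turn": [0,0,0]},{"travel": [0,0,0],"turn": [0,0,0]},{"travel": [0,0,0],"turn": [0,0,0]},{"travel": [0,0,0],"turn": [0,0,0]},{"travel": [0,0,0],"turn": [0,0,0]},{"travel": [0,0,0],"turn": [0,0,0]},{"travel": [0,0,-1.5],"turn": [0,0,0]},{"travel": [0,0,-3],"turn": [0,0,0]},{"travel": [0,0,-3.5],"turn": [0,0,0]},{"travel": [0,0,-3.5],"turn": [0,0,0]},{"travel": [0,0,-3.5],"turn": [0,0,0]},{"travel": [0,0,-2.3],"turn": [0,0,0]}], "fingers": 5}}

```text
time_s: 29.17
eef_pos: [0.4765, -0.112, 0.2535]
ee_rot: [[0.999, -0.035, 0.005], [-0.035, -0.999, -0.002], [0.005, 0.002, -1.0]]
wrist_force: [0.3, -0.6, 0.5]
opening: 0.0502
gripper_force: 0.0
```

Emit:
{"api": "jog_arm", "payload": {"increments": [{"travel": [-2.5,0,0],"turn": [0,0,0]},{"travel": [-2.5,0,0],"turn": [0,0,0]},{"travel": [-2.3,0,0],"turn": [0,0,0]},{"travel": [0,0,0],"turn": [0,0,0]},{"travel": [0,0,0],"turn": [0,0,0]},{"travel": [0,0,0],"turn": [0,0,0]}]}}

```text
time_s: 29.67
eef_pos: [0.4031, -0.1093, 0.2495]
ee_rot: [[0.999, -0.035, 0.001], [-0.035, -0.999, -0.0], [0.001, 0.0, -1.0]]
wrist_force: [0.1, 1.2, -0.1]
opening: 0.0502
gripper_force: 0.0
```

Run:
```python
from h import *
s,f=snap('wrist','q2')
print(*range(-8,9)); profile('q2',.108,(.4764,-.1117),-1.9,125)
rect('q2',mask_wood(f),.043,(232,15,318,195))
```

```text
-8 -7 -6 -5 -4 -3 -2 -1 0 1 2 3 4 5 6 7 8
q2 -1 0 255 255 255 255 253 214 114 69 81 104 111 114 113 114 114 113 112
q2 -1 8 69 69 70 80 98 96 78 85 139 174 148 118 111 111 111 112 112
q2 -1 -8 56 61 70 71 62 53 54 60 66 87 102 109 111 112 114 115 112
q2 1 0 255 255 247 186 126 121 122 122 122 124 124 124 122 122 121 120 120
q2 1 8 78 79 79 77 75 73 79 97 115 120 121 121 121 123 124 124 122
q2 1 -8 94 93 87 73 61 61 69 93 115 121 120 120 119 118 120 120 120
q2 c 467.4 -103.9 yaw -0.78 L,W [144.0, 84.4]
```

Emit:
{"api": "jog_arm", "payload": {"increments": [{"travel": [0,0,0],"turn": [0,0,-3.95]},{"travel": [0,0,0],"turn": [0,0,-3.95]},{"travel": [1.03,-3.0,0],"turn": [0,0,0]},{"travel": [1.03,-3.0,0],"turn": [0,0,0]},{"travel": [1.03,-3.0,0],"turn": [0,0,0]},{"travel": [1.03,-3.0,0],"turn": [0,0,0]},{"travel": [1.03,-3.0,0],"turn": [0,0,0]},{"travel": [1.03,-3.0,0],"turn": [0,0,0]},{"travel": [1.03,-3.0,0],"turn": [0,0,0]},{"travel": [1.03,-3.0,0],"turn": [0,0,0]},{"travel": [1.03,-3.0,0],"turn": [0,0,0]},{"travel": [0,-3.0,0],"turn": [0,0,0]}]}}

```text
time_s: 30.72
eef_pos: [0.4656, 0.201, 0.2481]
ee_rot: [[0.995, 0.103, -0.001], [0.103, -0.995, -0.001], [-0.001, 0.0, -1.0]]
wrist_force: [1.2, -0.1, -0.6]
opening: 0.0496
gripper_force: 0.0
```

Emit:
{"api": "jog_arm", "payload": {"increments": [{"travel": [0,-3,0],"turn": [0,0,0]},{"travel": [0,-3,0],"turn": [0,0,0]},{"travel": [0,0,0],"turn": [0,0,0]},{"travel": [0,0,0],"turn": [0,0,0]},{"travel": [0,0,0],"turn": [0,0,0]}]}}

```text
time_s: 31.13
eef_pos: [0.4582, 0.2584, 0.2487]
ee_rot: [[0.995, 0.103, -0.001], [0.103, -0.995, -0.001], [-0.001, 0.001, -1.0]]
wrist_force: [-0.1, -0.5, 0.1]
opening: 0.0503
gripper_force: 0.0
```

Run:
```python
from h import *
plan([.504-.073,.2605-.0075,.25],5.9)
```

```text
turn [0.06 0.06 0.02] travel [-2.76  0.26 -0.13] t 31.13
```

Emit:
{"api": "jog_arm", "payload": {"increments": [{"travel": [-1.4,0.1,0],"turn": [0,0,0]},{"travel": [-1.4,0.1,0],"turn": [0,0,0]},{"travel": [0,0,0],"turn": [0,0,0]},{"travel": [0,0,0],"turn": [0,0,0]},{"travel": [0,0,0],"turn": [0,0,0]}]}}

```text
time_s: 31.55
eef_pos: [0.431, 0.2529, 0.2496]
ee_rot: [[0.995, 0.101, 0.001], [0.101, -0.995, -0.0], [0.001, 0.0, -1.0]]
wrist_force: [0.3, 0.2, 0.6]
opening: 0.0502
gripper_force: 0.0
```

Run:
```python
from h import *
s,f=snap('wrist','q3'); print(s["eef_pos"])
print(*range(-8,9)); profile('q3',.092,(.504,.2605),5.9,90,(0,6,-6,8,-8))
g=cv2.imread('pics/q2.png')
m=mask_wood(g)
for q in(0,1,2): rect('q2',m,.043,(242+q,30,306-q,172))
# holder ends along axis at cheek laterals
profile('q2',.043,(.4762,-.1117),-1.9,125,(14,17,20,-14,-17,-20))
cv2.imwrite('pics/q23.png',np.hstack([cv2.resize(a[0:230,200:350],None,fx=2.5,fy=2.5) for a in(g,f)]))
```

```text
[0.43101105 0.25285831 0.24960178]
-8 -7 -6 -5 -4 -3 -2 -1 0 1 2 3 4 5 6 7 8
q3 -1 0 255 255 254 226 136 90 148 220 233 174 118 112 112 111 111 112 111
q3 -1 6 210 191 164 129 87 86 149 213 205 145 119 117 115 115 116 115 115
q3 -1 -6 254 253 252 223 131 88 144 211 202 136 113 110 109 109 109 108 108
q3 -1 8 164 165 165 161 163 180 210 226 186 128 117 118 116 114 114 114 116
q3 -1 -8 141 140 136 115 86 93 148 206 182 122 108 109 108 108 107 106 105
q3 1 0 255 255 255 255 255 254 252 251 246 219 158 132 131 131 133 133 134
q3 1 6 172 190 196 198 193 175 158 160 170 150 133 134 134 135 135 134 134
q3 1 -6 252 252 252 252 251 240 231 235 225 174 130 126 128 128 128 127 128
q3 1 8 137 153 150 153 151 145 142 138 125 110 124 134 135 135 134 135 135
q3 1 -8 108 113 120 123 121 109 105 106 102 98 115 124 127 128 127 128 127
q2 c 476.2 -111.2 yaw -2.04 L,W [125.1, 60.1]
q2 c 476.2 -111.1 yaw -2.04 L,W [125.1, 60.0]
q2 c 476.2 -110.6 yaw -2.04 L,W [125.1, 58.9]
q2 -1 14 164 165 163 164 164 162 150 123 102 99 100 99 98 99 106 141 193
q2 -1 17 152 151 152 152 153 153 145 127 108 100 100 99 99 98 99 115 170
q2 -1 20 228 229 229 230 230 229 226 207 159 113 100 100 101 101 99 105 155
q2 -1 -14 124 124 125 125 126 131 134 123 104 99 100 110 143 193 205 154 115
q2 -1 -17 128 129 128 130 135 155 183 185 148 108 101 116 161 207 200 136 114
q2 -1 -20 147 147 147 148 151 170 200 208 171 120 103 124 178 211 178 123 121
q2 1 14 201 200 200 199 199 195 170 134 120 121 120 120 120 121 122 121 121
q2 1 17 180 181 183 184 183 181 169 143 122 119 119 118 119 120 120 120 121
q2 1 20 245 244 244 245 243 242 238 205 146 121 119 120 119 119 120 119 119
q2 1 -14 161 161 161 160 158 153 139 123 119 119 120 119 119 118 118 119 119
q2 1 -17 148 147 146 146 147 144 136 123 119 120 120 118 117 116 116 118 119
q2 1 -20 173 174 173 174 173 172 168 145 121 117 119 119 117 117 118 118 117
```

View pics/q23.png

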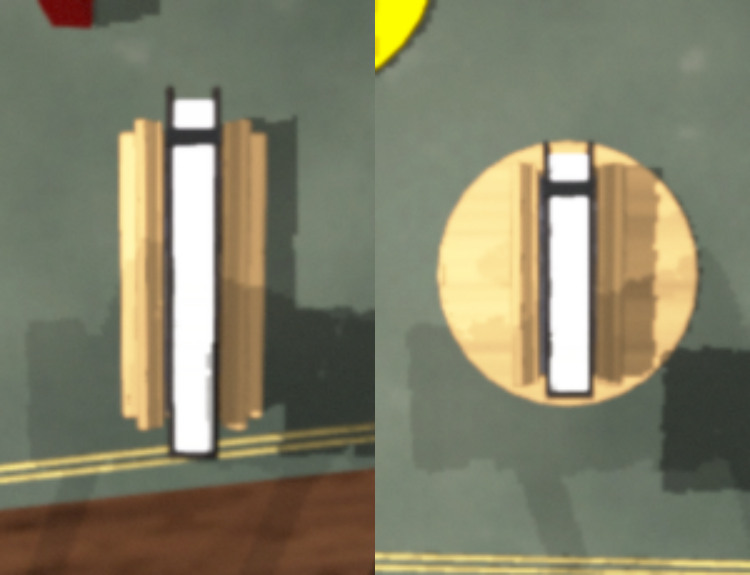

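The left panel shows the medium book centred in its holder, about 0.7 mm off flush. In the right panel the short book stands upright in the round holder, with its centre at about (0.5057, 0.2607). I'll fetch it.

```bash
python3 -c "
from h import *
plan([.5057,.2606,.059],5.9)"
```

```text
turn [ 0.01 -0.03 -0.08] travel [7.510e+00 1.000e-02 1.905e+01] t 31.6
```

Emit:
{"api": "jog_arm", "payload": {"increments": [{"travel": [2.5,0,0],"turn": [0,0,0]},{"travel": [2.5,0,0],"turn": [0,0,0]},{"travel": [2.5,0,0],"turn": [0,0,0]},{"travel": [0,0,2],"turn": [0,0,0]},{"travel": [0,0,3.5],"turn": [0,0,0]},{"travel": [0,0,3.5],"turn": [0,0,0]},{"travel": [0,0,3],"turn": [0,0,0]},{"travel": [0,0,3],"turn": [0,0,0]},{"travel": [0,0,2.5],"turn": [0,0,0]},{"travel": [0,0,1.5],"turn": [0,0,0]},{"travel": [0,0,0],"turn": [0,0,0]},{"travel": [0,0,0],"turn": [0,0,0]}]}}

```text
time_s: 32.6
eef_pos: [0.5047, 0.2607, 0.0584]
ee_rot: [[0.995, 0.102, -0.002], [0.102, -0.995, -0.001], [-0.002, 0.001, -1.0]]
wrist_force: [-0.0, 0.5, -0.1]
opening: 0.0499
gripper_force: 0.0
```

Emit:
{"api": "jog_arm", "payload": {"increments": [{"travel": [0,0,0],"turn": [0,0,0]},{"travel": [0,0,0],"turn": [0,0,0]},{"travel": [0,0,0],"turn": [0,0,0]},{"travel": [0,0,0],"turn": [0,0,0]},{"travel": [0,0,0],"turn": [0,0,0]},{"travel": [0,0,0],"turn": [0,0,0]},{"travel": [0,0,0],"turn": [0,0,0]},{"travel": [0,0,0],"turn": [0,0,0]},{"travel": [0,0,0],"turn": [0,0,0]},{"travel": [0,0,0],"turn": [0,0,0]}], "fingers": 0}}

```text
time_s: 33.43
eef_pos: [0.5052, 0.2616, 0.0601]
ee_rot: [[0.995, 0.103, 0.001], [0.103, -0.995, 0.001], [0.001, -0.001, -1.0]]
wrist_force: [0.4, 0.6, 3.7]
opening: 0.018
gripper_force: 30.0
```

Emit:
{"api": "jog_arm", "payload": {"increments": [{"travel": [0,0,-0.6],"turn": [0,0,0]},{"travel": [0,0,-1.5],"turn": [0,0,0]},{"travel": [0,0,-2.3],"turn": [0,0,0]},{"travel": [0,0,-2.3],"turn": [0,0,0]},{"travel": [0,0,-1.3],"turn": [0,0,0]},{"travel": [0,0,0],"turn": [0,0,0]},{"travel": [0,0,0],"turn": [0,0,5.8]},{"travel": [0,0,0],"turn": [0,0,0]},{"travel": [0,0,0],"turn": [0,0,0]}]}}

```text
time_s: 34.18
eef_pos: [0.5038, 0.2608, 0.1375]
ee_rot: [[1.0, 0.004, -0.003], [0.004, -1.0, -0.002], [-0.003, 0.002, -1.0]]
wrist_force: [-0.3, -0.1, -2.0]
opening: 0.0177
gripper_force: 30.0
```

```bash
python3 -c "
from h import *
plan([.4743,.0804,.14],0.1)"
```

```text
turn [0.09 0.18 0.12] travel [-2.99 18.03 -0.25] t 34.18
```

Emit:
{"api": "jog_arm", "payload": {"increments": [{"travel": [-0.2,1.2,0],"turn": [0,0,0]},{"travel": [-0.5,2.7,0],"turn": [0,0,0]},{"travel": [-0.5,2.9,0],"turn": [0,0,0]},{"travel": [-0.5,2.9,0],"turn": [0,0,0]},{"travel": [-0.5,2.9,0],"turn": [0,0,0]},{"travel": [-0.5,2.9,0],"turn": [0,0,0]},{"travel": [-0.35,1.7,0],"turn": [0,0,0]},{"travel": [0,0.8,0],"turn": [0,0,0]},{"travel": [0,0,0],"turn": [0,0,0]},{"travel": [0,0,0],"turn": [0,0,0]},{"travel": [0,0,0],"turn": [0,0,0]},{"travel": [0,0,0],"turn": [0,0,0]}]}}

```text
time_s: 35.18
eef_pos: [0.4747, 0.0822, 0.1393]
ee_rot: [[1.0, 0.003, -0.0], [0.003, -1.0, 0.0], [-0.0, -0.0, -1.0]]
wrist_force: [0.3, -0.5, -1.2]
opening: 0.0178
gripper_force: 30.0
```

```bash
python3 -c "
from h import *
plan([.4737,.0804,.0601],0.1)"
```

```text
turn [-0.02  0.02  0.1 ] travel [-0.1   0.18  7.92] t 35.18
```

Emit:
{"api": "jog_arm", "payload": {"increments": [{"travel": [-0.1,0.14,0],"turn": [0,0,0.1]},{"travel": [0,0,1.3],"turn": [0,0,0]},{"travel": [0,0,1.5],"turn": [0,0,0]},{"travel": [0,0,1.3],"turn": [0,0,0]},{"travel": [0,0,0.8],"turn": [0,0,0]},{"travel": [0,0,0.8],"turn": [0,0,0]},{"travel": [0,0,0.7],"turn": [0,0,0]},{"travel": [0,0,0],"turn": [0,0,0]},{"travel": [0,0,0],"turn": [0,0,0]},{"travel": [0,0,0],"turn": [0,0,0]},{"travel": [0,0,0],"turn": [0,0,0]}]}}

```text
time_s: 36.1
eef_pos: [0.4743, 0.0798, 0.0763]
ee_rot: [[1.0, -0.0, 0.002], [-0.0, -1.0, -0.0], [0.002, 0.0, -1.0]]
wrist_force: [0.3, -0.2, -1.6]
opening: 0.0179
gripper_force: 30.0
```

```bash
python3 -c "
from h import *
plan([.4737,.0804,.0601],0.1)"
```

```text
turn [ 0.  -0.1 -0.1] travel [-0.06 -0.06  1.62] t 36.1
```

Emit:
{"api": "jog_arm", "payload": {"increments": [{"travel": [-0.02,-0.05,0.2],"turn": [0,0,0]},{"travel": [0,0,0.5],"turn": [0,0,0]},{"travel": [0,0,0.4],"turn": [0,0,0]},{"travel": [0,0,0.3],"turn": [0,0,0]},{"travel": [0,0,0.2],"turn": [0,0,0]},{"travel": [0,0,0],"turn": [0,0,0]},{"travel": [0,0,0],"turn": [0,0,0]},{"travel": [0,0,0],"turn": [0,0,0]}]}}

```text
time_s: 36.77
eef_pos: [0.4733, 0.0803, 0.0601]
ee_rot: [[1.0, 0.0, -0.0], [0.0, -1.0, -0.0], [-0.0, 0.0, -1.0]]
wrist_force: [-3.0, -0.5, 5.3]
opening: 0.0179
gripper_force: 30.0
```

Emit:
{"api": "jog_arm", "payload": {"increments": [{"travel": [0,0,0],"turn": [0,0,0]},{"travel": [0,0,0],"turn": [0,0,0]},{"travel": [0,0,0],"turn": [0,0,0]},{"travel": [0,0,0],"turn": [0,0,0]},{"travel": [0,0,0],"turn": [0,0,0]},{"travel": [0,0,0],"turn": [0,0,0]},{"travel": [0,0,-1.5],"turn": [0,0,0]},{"travel": [0,0,-3.5],"turn": [0,0,0]},{"travel": [0,0,-3.8],"turn": [0,0,0]},{"travel": [0,0,-3.8],"turn": [0,0,0]},{"travel": [0,0,-3.8],"turn": [0,0,0]},{"travel": [0,0,-2.6],"turn": [0,0,0]}], "fingers": 5}}

```text
time_s: 37.77
eef_pos: [0.4743, 0.0804, 0.2537]
ee_rot: [[1.0, 0.0, 0.005], [0.0, -1.0, 0.0], [0.005, -0.0, -1.0]]
wrist_force: [1.1, 0.8, -0.4]
opening: 0.0499
gripper_force: 0.0
```

Emit:
{"api": "jog_arm", "payload": {"increments": [{"travel": [-2.5,0,0],"turn": [0,0,0]},{"travel": [-2.5,0,0],"turn": [0,0,0]},{"travel": [-2.5,0,0],"turn": [0,0,0]},{"travel": [0,0,0],"turn": [0,0,0]},{"travel": [0,0,0],"turn": [0,0,0]},{"travel": [0,0,0],"turn": [0,0,0]}]}}

```text
time_s: 38.27
eef_pos: [0.399, 0.0803, 0.2495]
ee_rot: [[1.0, -0.0, 0.001], [-0.0, -1.0, -0.0], [0.001, 0.0, -1.0]]
wrist_force: [0.2, 0.3, -0.1]
opening: 0.0502
gripper_force: 0.0
```

Run:
```python
from h import *
s,f=snap('wrist','q4'); print(s["eef_pos"])
print(*range(-8,9)); profile('q4',.092,(.4743,.0804),0.1,90,(0,6,-6,8,-8))
profile('q4',.043,(.4743,.0804),0.1,90,(14,17,-14,-17))
rect('q4',mask_wood(f),.043,(235,50,312,165))
_,t=snap('top','t4')
a=cv2.resize(f[20:210,200:350],None,fx=2.4,fy=2.4); b=cv2.resize(t[140:290,150:460],None,fx=1.4,fy=1.4); b=cv2.copyMakeBorder(b,0,a.shape[0]-b.shape[0],0,0,cv2.BORDER_CONSTANT)
cv2.imwrite('pics/q4c.png',np.hstack([a,b])); print(a.shape,b.shape)
```

```text
[0.39897452 0.0802826  0.24950445]
-8 -7 -6 -5 -4 -3 -2 -1 0 1 2 3 4 5 6 7 8
q4 -1 0 255 255 255 255 255 253 203 101 63 77 100 108 109 108 106 105 104
q4 -1 6 163 161 160 158 158 149 108 71 63 78 100 104 105 108 108 105 105
q4 -1 -6 253 254 253 253 253 250 197 100 63 78 102 108 108 108 108 107 105
q4 -1 8 88 76 73 73 73 72 72 75 82 94 102 106 106 106 105 104 105
q4 -1 -8 140 140 140 138 138 131 102 73 65 78 99 107 107 107 106 106 105
q4 1 0 255 255 230 156 124 122 122 120 121 122 123 124 124 124 123 122 122
q4 1 6 157 150 121 77 68 71 82 105 121 125 123 124 122 122 122 122 122
q4 1 -6 252 252 220 146 119 119 121 124 124 123 123 122 122 121 121 120 120
q4 1 8 92 92 91 92 92 92 102 116 123 123 123 124 122 122 121 122 122
q4 1 -8 133 131 107 74 68 72 87 109 121 123 122 123 123 122 121 121 120
q4 -1 14 189 188 189 190 191 191 182 155 119 109 107 107 108 108 107 107 107
q4 -1 17 164 164 165 165 166 166 161 145 115 107 107 108 108 107 108 108 108
q4 -1 -14 138 138 139 139 140 140 139 134 117 109 108 107 108 110 109 110 108
q4 -1 -17 127 126 127 128 126 127 124 115 108 108 110 110 109 110 111 110 110
q4 1 14 223 221 220 218 216 211 187 147 126 124 123 122 123 123 123 122 122
q4 1 17 186 185 185 185 186 186 181 159 129 123 121 121 122 122 123 124 124
q4 1 -14 165 165 164 164 164 163 160 151 144 141 138 134 130 126 124 124 122
q4 1 -17 150 150 150 151 151 151 150 145 142 145 144 139 135 131 128 126 125
q4 c 474.1 80.9 yaw 0.39 L,W [90.9, 60.0]
(456, 360, 3) (456, 434, 3)
```

View pics/q4c.png

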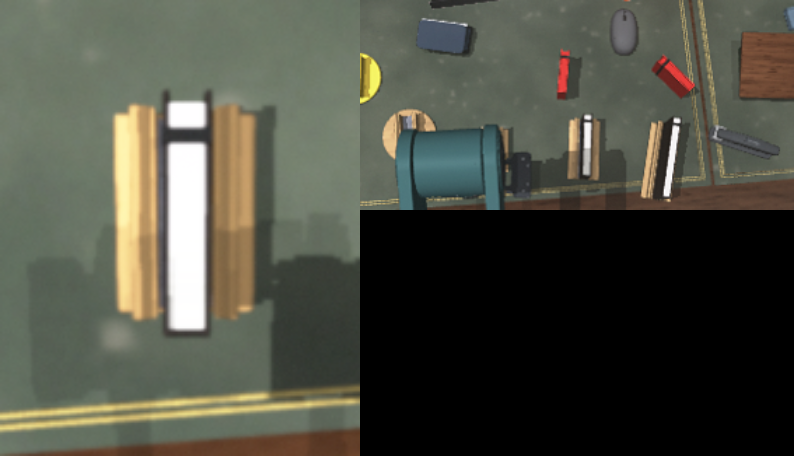

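The left panel shows the short book seated in its holder, about 1 mm off flush. The right panel shows the long and medium books in place, the round holder empty, and the stapler, mouse and punch where they were. I'll hand the job in.

```bash
python3 -c "
from workcell import ticket
print(ticket.job_done())"
```

```text
the job is handed in; nothing more can be done
None
```

I handed the job in after about 38 s: all three notebooks stand in the holders of their own length, ends flush to within about 1.2 mm (the short one is furthest off), the round holder is empty, and the stapler, mouse and hole punch were not disturbed.

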